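# Load the bottle lift of a dry bath, free its catch with the rod and lower it

## Task

Stand every amber bottle from the bench upright on the raised, narrow platform of the dry bath. Then, as the bath is hot, use the release rod (not the gripper) to lift the ratchet catch off the toothed bar and throw it right over onto its back stop, and gently push the lift down by its knob until the platform is fully home in the well with the bottles still standing on it. Finish with the rod lying on its grey mat, the catch left thrown back, and the beaker, carton and tip box left where they are.

Things in the scene. Friction and masses are not known exactly. Their poses are not given: they have to be found in the camera images.
- bath: Off-white dry bath, fixed. Housing 170 mm (x) by 390 mm (y -230 to +160), 100 mm high; origin on the bench under the middle of the well, x from the robot's side to the far side, y along the well. Open steel well 105 mm wide, y -115 to +138. At its right (-y) end the lift's toothed bar (16 mm square, y -140) rises through the deck; outside it stands the catch in its bracket (33 mm over its cheeks, 142 mm high).
- platform_top (a point): Point on the top face of the lift's steel platform, midway across; axes as the bath's, moves with the lift (45 mm above the bench when home). Platform 68 mm wide (x -34 to +34), 225 mm long (y -100 to +125), with an 8 mm high rail round its edge: usable x -31 to +31, y -97 to +122. The toothed bar stands beyond its -y end.
- lift_knob (a point): Centre of the top face of the black knob (38 mm across, 14 mm high) on top of the toothed bar; pushing it straight down lowers the lift.
- lift (a joint): Height of the lift above its lowest stop, m: 0 fully home, 0.072 top; starts at 0.050 to 0.072, the catch in the teeth. A counterbalance and a friction collar hold it where it is left, loaded or not. With the catch thrown back 2 to 9 N on the knob pushes it down; with the catch in, it goes down 20 mm (one tooth) at most and locks. It can be pulled up past the catch.
- catch_pivot (a point): Pivot of the ratchet catch, 130 mm above the bench, at y -196 in the bath's frame, fixed; the pivot axis runs along the bath's x. Axes turn with the catch.
- catch_nose (a point): Free end of the catch's arm, a steel bar 14 mm wide (bath's x), 6 mm thick, 75 mm from pivot to nose. In the teeth the nose is 46 mm nearer the bar (+y) and 59 mm higher than the pivot. Under the leaning arm is a gap open right through along x: level with the pivot it is clear from 12 to 41 mm on the bar's side of the pivot, and 30 mm down to the deck.
- catch: The catch's arm, turning about the pivot (same origin as catch_pivot).
- pawl (a joint): Angle of the catch, rad: 0 with its nose fully in the teeth, 0.66 upright, 1.5 thrown back on its stop, leaning away from the bar. It falls by its own weight (70 g) to whichever side of upright it leans.
- mat: Grey silicone mat lying on the bench, 260 mm (x) by 120 mm (y), 4 mm thick, fixed; origin under its centre. The release rod's place.
- rod: The release rod (see rod_grip); origin under the middle of its handle.
- rod_grip (a point): Centre of the release rod's handle. Black handle 80 mm long (x), 16 mm wide (y), 20 mm high (z); a straight steel shank 8 mm thick runs on from its +x end, on the same axis, to a tip 135 mm from this point. 80 g, balances about 14 mm ahead of this point. Lies flat on the mat at the start.
- bottle1_mid (a point): Centre (half-way up) of an amber glass bottle with a white cap, 38 mm across and 70 mm high, about 100 g; stands upright on the bench. Three or four such bottles are there.
- bottle2_mid (a point): Centre (half-way up) of an amber glass bottle with a white cap, 38 mm across and 70 mm high, about 100 g; stands upright on the bench. Three or four such bottles are there.
- bottle3_mid (a point): Centre (half-way up) of an amber glass bottle with a white cap, 38 mm across and 70 mm high, about 100 g; stands upright on the bench. Three or four such bottles are there.
- bottle4_mid (a point): Centre (half-way up) of an amber glass bottle with a white cap, 38 mm across and 70 mm high, about 100 g; stands upright on the bench. Three or four such bottles are there.
- beaker_mid (a point): Centre of a clear beaker 68 mm across, 85 mm high. Leave alone.
- carton_mid (a point): Centre of a white carton 55 by 75 by 100 mm. Leave alone.
- tipbox_mid (a point): Centre of a white pipette-tip box 100 by 60 by 58 mm. Leave alone.
Things that resemble listed ones, but are neither listed nor needed, are in the scene too. Leave any pink or yellow look-alike of the part that bears bottle1_mid alone. Leave any turquoise look-alike of the part that bears bottle3_mid alone.

How it is judged:
By the outcome, as a careful person would: the job done as asked, in the order asked, and still so for the second after the job is handed in, with the robot touching nothing.
Of bottle1, bottle2, bottle3, bottle4 only 3 to 4 are there at a start; the rules pass over those that are not, and their reading is None.
At some moment in a run one of rod may be knocked a few centimetres aside while the robot is not near it.
Once in a run the grip may slacken for a moment while it holds something.
It also fails if it takes over 210 s, if anything falls off the work surface, if the arm or the gripper's body presses on something with over 40 N, if the wrist force passes 120 N, or if a joint passes its speed limit or range.

## Robot

A 6-joint arm with a two-finger parallel gripper is mounted at the origin on the work surface. World frame = base frame: x ahead of the robot, y to its left, z up, the work surface at z = 0. Lengths are in m, angles in rad, forces in N, time in s.
With the tool pointing down it reaches from about 0.25 to 0.725 m from the base axis. Payload 4 kg.
Tool frame: the origin (TCP) lies at the very end of the fingers, on their centre line; the grasp point (between the pads) lies 19 mm behind it; x points along the fingers, z is the direction in which the jaws open and shut, and the axes are right-handed (so a half turn about x gives the same grasp; the last joint's range is limited). The gripper opens to 85 mm and grips with 20 to 120 N. Pads are 22 mm wide; open, the fingers measure 114 mm over their backs; the gripper's body (76 mm by 85 mm) begins 54 mm behind the grasp point. The pads swing forward as they close: fully open they stand 13 mm farther back than shut.
Start: joints at [-1.285, 0.241, 0.005, 1.335, 0, 1.571], TCP at [0.141, -0.48, 0.231] pointing down, gripper open.
Joint ranges: [-2.72, 2.72], [-1.05, 1.87], [-1.09, 1.28], [-1.99, 2.15], [-1.42, 1.44], [-3.14, 3.14]. Speed limits (rad/s): [2.79, 2.79, 3.14, 3.14, 3.14, 3.14].

## Interface

Orientations are given as a unit quaternion [x, y, z, w].
In Python, from workcell import bot gives the robot as it stands.
- The arm moves only by the tool apply_moves, never from a script. Its argument "targets" is one flat list of numbers, 7 for each row, row after row: the shift along the tool's x, y, z in units of 25 cm (1.0 is 25 cm), then the turn, a rotation vector about the tool's x, y, z in units of 0.5 rad (1.0 is 0.5 rad), then the opening, from 0 (shut) to 1 (fully open). In form: [tx, ty, tz, wx, wy, wz, claw, tx, ty, tz, wx, wy, wz, claw, ...]. A call has 1 to 12 rows; each row is the pose to reach, as a shift and turn from the pose commanded when the call began, along the tool's axes at that moment; what a row does not reach only later rows make up. A row lasts 1/12 s, in which the tool goes at most 41.7 mm and 7.16 degrees, less where a joint would pass 70% of its speed; a pose out of reach is approached as far as the arm can. A call with a number of a shift or a turn outside -1 to 1 is refused whole. A call with a gripper value outside its range is refused whole. The fingers move at their own pace and stop on an object; the grip force is fixed at half the most. Time passes only in rows, so rows that repeat a pose let the fingers close. It gives the time, the measured TCP pose, the force and the opening at its end, in the units of the state.
- bot.get_obs(): the state, without advancing time (a new reading comes with each control period).
- bot.camera(name): name is "side" or "top" or "wrist"; returns (picture, depth): 420x560x3 uint8, red, green, blue; 420x560 float32, m along the optical axis (not along the pixel's ray), 0 where there is no reading.
- bot.camera_params(name): a dict with "fx", "fy", "cx", "cy" (pixels), "T" (4x4, takes a point from camera to world coordinates); the wrist camera has in their place "tool_from_camera" (4x4, takes a point from camera to tool coordinates, whose origin is the TCP and whose axes are the tool frame's). Camera axes: x right, y up, looking along -z (the intrinsics and any distortion apply to the point x, -y, -z); pixel columns grow to the right and rows downward; lengths in m; the calibration is good to about 2 mm. A picture is of the moment at which its call begins: read the wrist's pose just before it. camera_params takes no time and is no camera call.
- bot.job_done(): hands the job in, once; it reports no verdict.
The state is a dict: "clock": time; "joint_pos": joint angles; "joint_vel": joint speeds; "tau": joint torques, N m; "eef_pos": TCP position; "tool_rot": TCP orientation; "ft_force": force on the tool from outside, world axes, zero at the start; "ft_torque": the same for the moment, N m; "grip_width": finger opening in m.
Only numpy, scipy, OpenCV 4.12 (cv2) and the standard library are available. Lean on these libraries where they do the work, as an engineer would, in place of code of your own. Each camera call takes 0.05 s, during which the arm holds its last target.

## Working session

There is one attempt and no reset: what is moved stays moved. The work goes in short steps, Python scripts to look and compute and a tool call to move; the robot and the scene stay as the last step left them, time stands still between calls to the robot, and variables do not carry over. Pictures are saved under pics/ and viewed, and the job is handed in when it is done.

Besides the shell and the picture viewer there is one more tool, called after ">>>" by a JSON object that holds its "fn" and its "kwargs". apply_moves: Moves the arm, as the interface text tells. Its arguments: {"type":"object","properties":{"targets":{"type":"array"}},"required":["targets"]}

```bash
ls; mkdir -p pics
cat > h.py <<'E'
import numpy as np, cv2
from workcell import bot
from scipy.spatial.transform import Rotation as R
def snap(name,fn):
    o=bot.get_obs()
    im,d=bot.camera(name)
    cv2.imwrite('pics/'+fn+'.png',im[:,:,::-1]); np.save('pics/'+fn+'_d.npy',d); 
    np.savez('pics/'+fn+'.npz',im=im,d=d,p=o['eef_pos'],q=o['tool_rot'])
    return im,d
def cam(name,o=None):
    p=bot.camera_params(name)
    if 'T' in p: T=np.array(p['T'])
    else:
        o=o or bot.get_obs()
        W=np.eye(4);W[:3,:3]=R.from_quat(o['tool_rot']).as_matrix();W[:3,3]=o['eef_pos']
        T=W@np.array(p['tool_from_camera'])
    return p,T
def ray(p,T,u,v):
    d=np.array([(u-p['cx'])/p['fx'],-(v-p['cy'])/p['fy'],-1.])
    return T[:3,3],T[:3,:3]@d
def onz(p,T,u,v,z):
    c,d=ray(p,T,u,v); return c+d*(z-c[2])/d[2]
def cloud(p,T,d):
    vv,uu=np.mgrid[:d.shape[0],:d.shape[1]]
    P=np.stack([(uu-p['cx'])/p['fx']*d,-(vv-p['cy'])/p['fy']*d,-d],-1)
    return P@T[:3,:3].T+T[:3,3]
E
python3 - <<'E'
from h import *
o=bot.get_obs()
for k,v in o.items(): print(k,np.round(v,4))
for n in ('side','top','wrist'):
    p=bot.camera_params(n); print(n,{k:np.round(v,3).tolist() for k,v in p.items()})
    snap(n,n+'0')
E
```

```text
pics
clock 0.0
joint_pos [-1.285   0.2414  0.0037  1.3352 -0.      1.5708]
joint_vel [ 0.0003 -0.0005 -0.0007  0.0004 -0.0002  0.0011]
tau [ 9.00000e-04 -3.72318e+01  2.52407e+01  1.69000e-02 -0.00000e+00
  0.00000e+00]
eef_pos [ 0.1408 -0.4791  0.2304]
tool_rot [ 0.4241  0.5667 -0.4233  0.5655]
ft_force [-0.0909 -0.4594 -0.1179]
ft_torque [ 0.0027 -0.0161 -0.0281]
grip_width 0.0854
side {'fx': 449.529, 'fy': 449.529, 'cx': 276.26, 'cy': 205.347, 'T': [[-0.949, 0.195, -0.25, 0.235], [-0.316, -0.617, 0.72, 0.862], [-0.014, 0.762, 0.647, 0.923], [0.0, 0.0, 0.0, 1.0]]}
top {'fx': 463.738, 'fy': 463.738, 'cx': 271.677, 'cy': 206.923, 'T': [[-0.03, 0.986, -0.167, 0.349], [-0.999, -0.026, 0.024, 0.035], [0.019, 0.168, 0.986, 1.306], [0.0, 0.0, 0.0, 1.0]]}
wrist {'fx': 319.114, 'fy': 319.114, 'cx': 278.495, 'cy': 210.264, 'tool_from_camera': [[0.001, 0.309, -0.951, -0.142], [-0.0, 0.951, 0.309, 0.081], [1.0, -0.0, 0.001, -0.001], [0.0, 0.0, 0.0, 1.0]]}
```

View pics/top0.png

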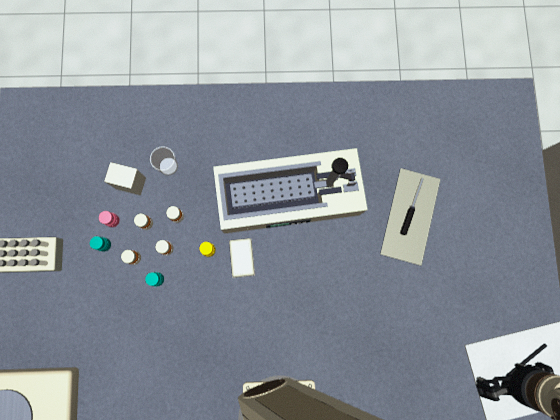

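View pics/side0.png

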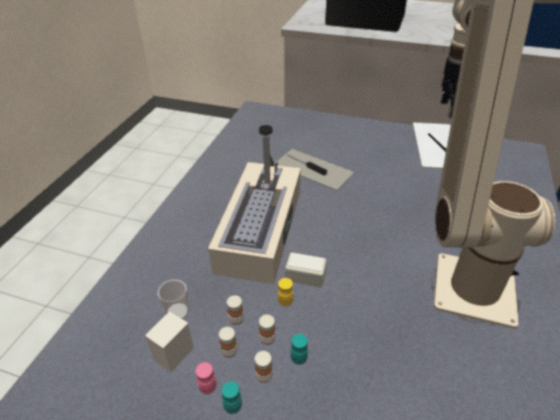

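View pics/wrist0.png

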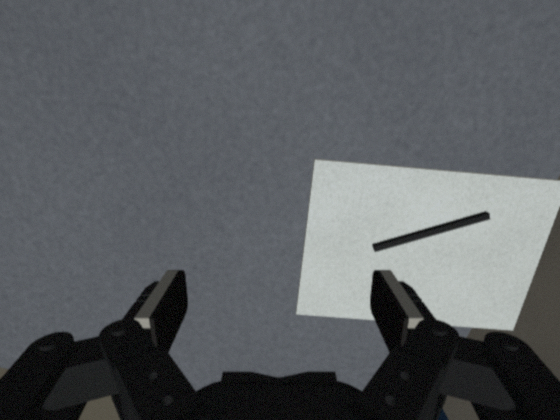

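Run:
```python
from h import *
z=np.load('pics/top0.npz');im=z['im'];d=z['d'];p,T=cam('top')
C=cloud(p,T,d)
c=cv2.resize(im[140:280,80:260],None,fx=4,fy=4,interpolation=cv2.INTER_CUBIC);cv2.imwrite('pics/c1.png',c[:,:,::-1])
c=cv2.resize(im[140:275,205:445],None,fx=3.3,fy=3.3,interpolation=cv2.INTER_CUBIC);cv2.imwrite('pics/c2.png',c[:,:,::-1])
for n,(u,v) in dict(b1=(142,221),b2=(174,213),b3=(163,247),b4=(129,257),pink=(108,218),t1=(100,243),t2=(154,279),yel=(207,248),knob=(340,165),handle=(408,218),carton=(122,174),tip=(242,257),plat=(270,190),bench=(300,300)).items():
    print(n,np.round(C[v,u],4))
# mat & rod
hsv=cv2.cvtColor(im,cv2.COLOR_RGB2HSV)
print(hsv[250,400],hsv[215,408],im[250,400],im[300,300],im[180,222])
```

```text
b1 [0.5294 0.3528 0.0709]
b2 [0.5492 0.2683 0.0679]
b3 [0.4588 0.2976 0.0646]
b4 [0.4344 0.385  0.0719]
pink [0.54   0.4433 0.0707]
t1 [0.4736 0.4624 0.0707]
t2 [0.3751 0.3187 0.0723]
yel [0.4524 0.1801 0.07  ]
knob [ 0.6145 -0.1479  0.2854]
handle [ 0.5247 -0.3786  0.0225]
carton [0.652  0.3996 0.102 ]
tip [0.4264 0.0881 0.0624]
plat [0.5993 0.0088 0.0986]
bench [ 0.3071 -0.0675 -0.0035]
[ 35  25 196] [90 35 36] [193 196 177] [111 116 135] [156 164 183]
```

Run:
```python
from h import *
im=np.load('pics/side0.npz')['im']
c=cv2.resize(im[110:280,205:365],None,fx=3.5,fy=3.5,interpolation=cv2.INTER_CUBIC);cv2.imwrite('pics/c3.png',c[:,:,::-1])
```

```text
(no output)
```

View pics/c1.png

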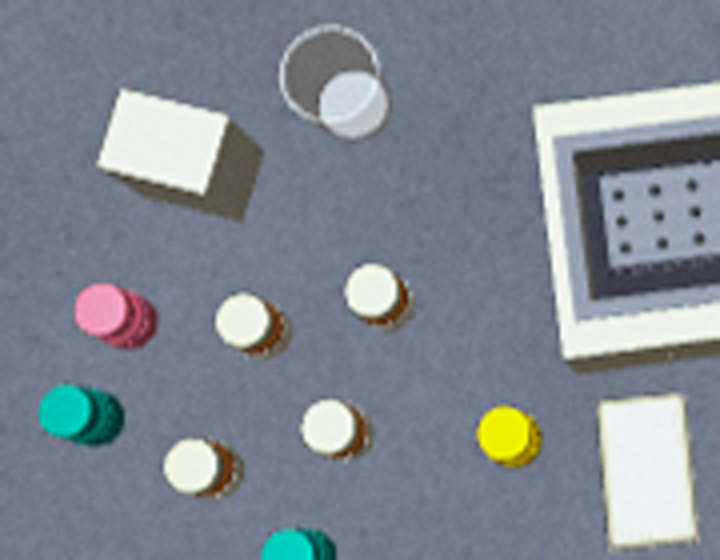

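View pics/c2.png

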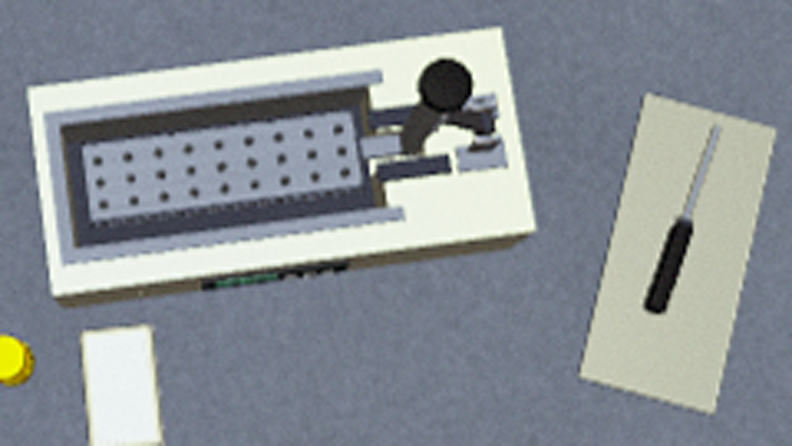

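View pics/c3.png

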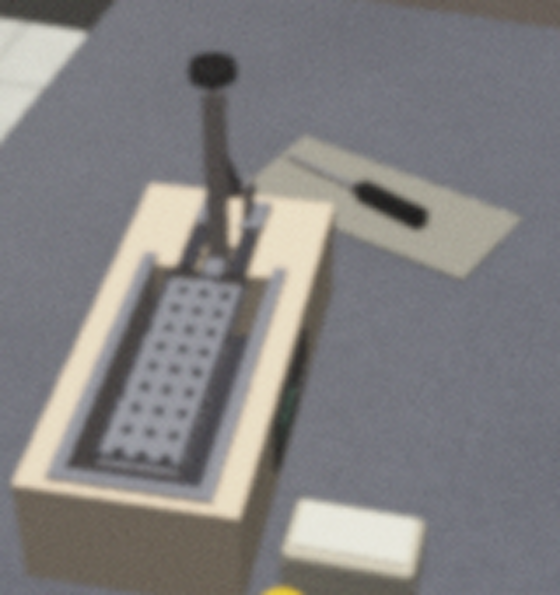

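```bash
cat > m1.py <<'E'
from h import *
z=np.load('pics/top0.npz');im=z['im'];d=z['d'];p,T=cam('top')
C=cloud(p,T,d)
g=C[290:320,250:350].reshape(-1,3); print('bench z',g[:,2].mean(),g[:,2].std())
hsv=cv2.cvtColor(im,cv2.COLOR_RGB2HSV)
# caps
white=((hsv[...,1]<50)&(hsv[...,2]>190)).astype(np.uint8)
n,l,s,c=cv2.connectedComponentsWithStats(white)
for i in range(1,n):
    if 80<s[i,4]<9000: 
        u,v=c[i]; w=onz(p,T,u,v,0.07); print('white',np.round(c[i],1),s[i],np.round(w,4))
# deck outline: z 0.085..0.115
m=((C[...,2]>0.06)&(C[...,2]<0.115)).astype(np.uint8);m[:, :205]=0;m[235:]=0;m[:,380:]=0
m=cv2.morphologyEx(m,cv2.MORPH_OPEN,np.ones((3,3)))
wh=((im.min(2)>195)).astype(np.uint8);wh[:, :205]=0;wh[232:]=0;wh[:,375:]=0;wh[:145]=0
ys,xs=np.nonzero(wh)
P=np.array([onz(p,T,a,b,0.1)[:2] for a,b in zip(xs,ys)])
r=cv2.minAreaRect((P*1000).astype(np.float32)); print('deck',r)
ds=[C[b,a,2] for a,b in zip(xs,ys)]; print('deck z',np.median(ds))
# mat
mt=((hsv[...,0]>20)&(hsv[...,0]<50)&(hsv[...,1]>12)&(hsv[...,1]<60)&(hsv[...,2]>140)&(hsv[...,2]<225)).astype(np.uint8)
mt[:150]=0;mt[280:]=0;mt[:,:372]=0;mt[:,450:]=0
ys,xs=np.nonzero(mt);P=np.array([onz(p,T,a,b,0.004)[:2] for a,b in zip(xs,ys)])
print('mat',cv2.minAreaRect((P*1000).astype(np.float32)),len(P))
# handle
bk=(im.max(2)<75).astype(np.uint8);bk[:160]=0;bk[260:]=0;bk[:,:385]=0;bk[:,435:]=0
ys,xs=np.nonzero(bk);P=np.array([onz(p,T,a,b,0.02)[:2] for a,b in zip(xs,ys)])
print('handle',cv2.minAreaRect((P*1000).astype(np.float32)),len(P))
# knob
bk=(im.max(2)<60).astype(np.uint8);bk[:150]=0;bk[176:]=0;bk[:,:328]=0;bk[:,352:]=0
n,l,s,c=cv2.connectedComponentsWithStats(bk)
for i in range(1,n):
    if s[i,4]>50: print('knob',c[i],s[i],onz(p,T,*c[i],0.285)); k=C[l==i]; print(np.median(k,0))
# platform z
k=C[178:205,232:300].reshape(-1,3); print('plat z',np.percentile(k[:,2],[5,25,50,75,90]))
E
python3 m1.py
```

```text
bench z 0.0050214291165935985 0.0858627590459175
white [31.2  6.1] [  0   0  65  14 847] [1.1648 0.6815 0.07  ]
white [97.2  5.7] [ 65   0  66  13 803] [1.1629 0.4924 0.07  ]
white [163.4   5.1] [132   0  65  12 732] [1.1612 0.3016 0.07  ]
white [231.   36.2] [ 199    0   66   73 4645] [1.0601 0.1071 0.07  ]
white [295.5   4.2] [264   0  65  10 603] [ 1.1578 -0.0826  0.07  ]
white [363.5  34.9] [ 330    0   69   70 4458] [ 1.0568 -0.2762  0.07  ]
white [429.7  39.5] [ 395    0   71   80 4987] [ 1.0388 -0.4682  0.07  ]
white [489.8   2.8] [460   0  63   7 409] [ 1.1524 -0.6572  0.07  ]
white [541.5   2.5] [524   0  36   6 214] [ 1.1507 -0.8119  0.07  ]
white [495.6  42.2] [ 460    7   73   72 4456] [ 1.0267 -0.6604  0.07  ]
white [543.7  35. ] [ 525    7   35   60 1865] [ 1.0465 -0.805   0.07  ]
white [297.8  40.3] [ 265   10   67   61 3946] [ 1.0436 -0.0847  0.07  ]
white [96.3 43.6] [  62   13   69   62 4081] [1.0443 0.4911 0.07  ]
white [163.7  47.8] [ 130   12   68   73 4676] [1.0278 0.2997 0.07  ]
white [30.7 44.3] [   0   14   64   62 3818] [1.0456 0.6763 0.07  ]
white [547.7  9
[... 1241 characters left out ...]
029 0.5954 0.07  ]
white [250.1 385.3] [243 382  20  10  82] [0.1014 0.0735 0.07  ]
white [504.8 408.4] [481 395  57  25 896] [ 0.0236 -0.5718  0.07  ]
deck ((604.1922607421875, -43.175506591796875), (169.4497833251953, 388.94219970703125), 6.143430233001709)
deck z 0.0996180235214017
mat ((533.675048828125, -391.6924133300781), (118.66138458251953, 259.197998046875), 72.76380157470703) 3412
handle ((518.5264892578125, -376.6976318359375), (17.60190773010254, 84.2410888671875), 67.35965728759766) 182
knob [339.56962025 167.0464135 ] [329 158  22  18 237] [ 0.60984941 -0.14677902  0.285     ]
[ 0.61413161 -0.14716988  0.28611128]
plat z [0.0336348  0.09683805 0.09879066 0.10075366 0.10277189]
```

```bash
cat >> h.py <<'E'
YB=np.radians(6.14)
XB=np.array([np.cos(YB),np.sin(YB),0]);YBv=np.array([-np.sin(YB),np.cos(YB),0]);OB=np.array([.6004,-.0084,0])
def b2w(x,y,z): return OB+x*XB+y*YBv+np.array([0,0,z])
def Rd(yaw): # tool down, jaws z axis at yaw
    x=np.array([0,0,-1.]);z=np.array([np.cos(yaw),np.sin(yaw),0]);return np.stack([x,np.cross(z,x),z],1)
def go(pos,yaw=None,Rm=None,o=None):
    o=o or bot.get_obs()
    R0=R.from_quat(o['tool_rot']).as_matrix()
    t=R0.T@(np.array(pos)-o['eef_pos'])/0.25
    R1=Rm if Rm is not None else (Rd(yaw) if yaw is not None else R0)
    w=R.from_matrix(R0.T@R1).as_rotvec()/0.5
    print('row',np.round(t,3).tolist(),np.round(w,3).tolist())
def st():
    o=bot.get_obs();R0=R.from_quat(o['tool_rot']).as_matrix()
    print('t',round(o['clock'],2),'p',np.round(o['eef_pos'],4),'z',np.round(R0[:,2],3),'x',np.round(R0[:,0],3),'F',np.round(o['ft_force'],1),'g',round(o['grip_width'],4),'j',np.round(o['joint_pos'],2))
E
python3 - <<'E'
from h import *
st(); go([.5,.25,.25],YB); go([.3,-.3,.25],YB)
E
```

```text
t 0.15 p [ 0.1408 -0.4793  0.2306] z [ 0.282 -0.959 -0.002] x [-0.     0.002 -1.   ] F [ 0.4 -0.2  0.4] g 0.0856 j [-1.28  0.24  0.    1.34  0.    1.57]
row [-0.074, 2.201, -2.394] [-2.784, -0.003, -0.002]
row [-0.077, 0.813, -0.509] [-2.784, -0.003, -0.002]
```

>>> {"fn": "apply_moves", "kwargs": {"targets": [-0.08, 0.81, -0.51, -1, 0, 0, 1, -0.08, 0.81, -0.51, -1, 0, 0, 1, -0.08, 0.81, -0.51, -1, 0, 0, 1, -0.08, 0.81, -0.51, -1, 0, 0, 1, -0.08, 0.81, -0.51, -1, 0, 0, 1, -0.08, 0.81, -0.51, -1, 0, 0, 1, -0.08, 0.81, -0.51, -1, 0, 0, 1, -0.08, 0.81, -0.51, -1, 0, 0, 1]}}

```text
clock: 0.82
eef_pos: [0.3002, -0.2991, 0.2514]
tool_rot: [0.269, 0.654, -0.269, 0.654]
ft_force: [0.3, -0.9, 0.1]
grip_width: 0.0851
```

Run:
```python
from h import *
st(); go([.38,-.05,.25],YB); go([.42,.20,.25],YB)
```

```text
t 0.82 p [ 0.3002 -0.2991  0.2514] z [ 0.71  -0.704  0.   ] x [-0. -0. -1.] F [ 0.3 -0.9  0.1] g 0.0851 j [-0.78  0.08 -0.14  1.35 -0.    1.57]
row [0.005, 0.933, -0.475] [-1.776, -0.0, 0.001]
row [0.005, 1.756, -1.065] [-1.776, -0.0, 0.001]
```

>>> {"fn": "apply_moves", "kwargs": {"targets": [0, 0.93, -0.48, -0.9, 0, 0, 1, 0, 0.93, -0.48, -0.9, 0, 0, 1, 0, 0.93, -0.48, -0.9, 0, 0, 1, 0, 0.93, -0.48, -0.9, 0, 0, 1, 0, 0.93, -0.48, -0.9, 0, 0, 1, 0, 0.93, -0.48, -0.9, 0, 0, 1, 0, 0.93, -0.48, -0.9, 0, 0, 1, 0, 0.93, -0.48, -0.9, 0, 0, 1, 0, 0.93, -0.48, -0.9, 0, 0, 1]}}

```text
clock: 1.57
eef_pos: [0.3786, -0.0516, 0.251]
tool_rot: [0.117, 0.698, -0.118, 0.697]
ft_force: [-0.5, -1.5, -0.2]
grip_width: 0.0852
```

Run:
```python
from h import *
st(); go([.44,.15,.25],YB); go([.46,.16,.25],YB)
```

```text
t 1.57 p [ 0.3786 -0.0516  0.251 ] z [ 0.945 -0.328 -0.001] x [-0.001 -0.001 -1.   ] F [-0.5 -1.5 -0.2] g 0.0852 j [-0.13 -0.   -0.22  1.35 -0.    1.77]
row [0.003, 0.842, -0.033] [-0.883, -0.002, 0.002]
row [0.003, 0.906, 0.03] [-0.883, -0.002, 0.002]
```

>>> {"fn": "apply_moves", "kwargs": {"targets": [0, 0.9, 0.03, -0.88, 0, 0, 1, 0, 0.9, 0.03, -0.88, 0, 0, 1, 0, 0.9, 0.03, -0.88, 0, 0, 1, 0, 0.9, 0.03, -0.88, 0, 0, 1, 0, 0.9, 0.03, -0.88, 0, 0, 1, 0, 0.9, 0.03, -0.88, 0, 0, 1, 0, 0.9, 0.03, -0.88, 0, 0, 1, 0, 0.9, 0.03, -0.88, 0, 0, 1, 0, 0.9, 0.03, -0.88, 0, 0, 1]}}

```text
clock: 2.32
eef_pos: [0.4597, 0.1567, 0.2509]
tool_rot: [-0.036, 0.707, 0.036, 0.706]
ft_force: [0.7, -0.1, -1.1]
grip_width: 0.0855
```

```bash
cat > caps.py <<'E'
from h import *
import sys
fn=sys.argv[1]
o=bot.get_obs();st()
im,d=snap('wrist',fn);p,T=cam('wrist',o)
hsv=cv2.cvtColor(im,cv2.COLOR_RGB2HSV)
w=((hsv[...,1]<50)&(hsv[...,2]>150)).astype(np.uint8)
n,l,s,c=cv2.connectedComponentsWithStats(w)
for i in range(1,n):
    if 150<s[i,4]<9000: print(np.round(c[i],0),s[i],np.round(onz(p,T,*c[i],.07),4))
E
python3 caps.py w1; python3 -c "
from h import *
go([.5515,.2726,.25],YB);go([.5515,.2726,.03],YB)"
```

```text
t 2.32 p [0.4597 0.1567 0.2509] z [ 0.995  0.102 -0.001] x [-0.001 -0.001 -1.   ] F [ 0.7 -0.1 -1.1] g 0.0855 j [ 0.33  0.21  0.01  1.38 -0.    1.8 ]
[295.  30.] [ 276    9   38   43 1268] [0.4602 0.3037 0.07  ]
[502.  69.] [ 481   47   44   45 1457] [0.6563 0.2913 0.07  ]
[387.  75.] [ 370   56   36   39 1124] [0.5509 0.2757 0.07  ]
[244. 234.] [ 201  211   86   47 3845] [0.4279 0.1018 0.07  ]
[389. 269.] [ 311  211  181  160 7081] [0.5944 0.0761 0.07  ]
[446. 409.] [438 396  15  24 189] [ 0.7137 -0.122   0.07  ]
row [0.004, 0.424, 0.412] [-0.011, -0.002, 0.001]
row [0.884, 0.425, 0.413] [-0.011, -0.002, 0.001]
```

View pics/w1.png

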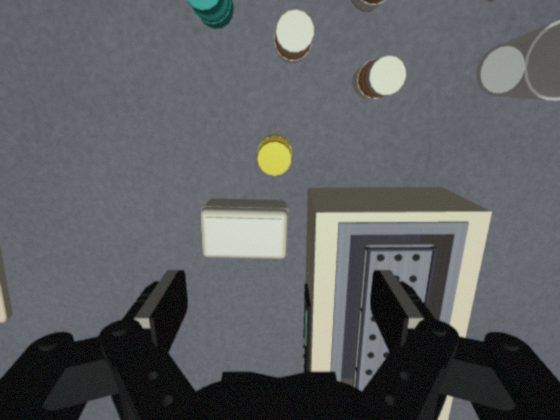

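>>> {"fn": "apply_moves", "kwargs": {"targets": [0.3, 0.43, 0.41, 0, 0, 0, 0.7, 0.3, 0.43, 0.41, 0, 0, 0, 0.7, 0.3, 0.43, 0.41, 0, 0, 0, 0.7, 0.3, 0.43, 0.41, 0, 0, 0, 0.7, 0.3, 0.43, 0.41, 0, 0, 0, 0.7, 0.45, 0.43, 0.41, 0, 0, 0, 0.7, 0.6, 0.43, 0.41, 0, 0, 0, 0.7, 0.75, 0.43, 0.41, 0, 0, 0, 0.7, 0.89, 0.43, 0.41, 0, 0, 0, 0.7, 0.89, 0.43, 0.41, 0, 0, 0, 0.7, 0.89, 0.43, 0.41, 0, 0, 0, 0.7]}}

```text
clock: 3.28
eef_pos: [0.5489, 0.2739, 0.0277]
tool_rot: [-0.037, 0.708, 0.035, 0.704]
ft_force: [0.2, -0.1, 0.8]
grip_width: 0.0598
```

>>> {"fn": "apply_moves", "kwargs": {"targets": [0, 0, 0, 0, 0, 0, 0.3, 0, 0, 0, 0, 0, 0, 0.3, 0, 0, 0, 0, 0, 0, 0.3, 0, 0, 0, 0, 0, 0, 0.3, 0, 0, 0, 0, 0, 0, 0.3, 0, 0, 0, 0, 0, 0, 0.3]}}

```text
clock: 3.78
eef_pos: [0.5527, 0.2772, 0.0326]
tool_rot: [-0.037, 0.704, 0.038, 0.708]
ft_force: [-1.3, -1.8, 8.2]
grip_width: 0.0353
```

Run:
```python
from h import *
st();snap('wrist','w2');snap('side','s2')
```

```text
t 3.78 p [0.5527 0.2772 0.0326] z [0.994 0.105 0.006] x [ 0.006  0.002 -1.   ] F [-1.3 -1.8  8.2] g 0.0353 j [ 0.47  0.61  0.04  0.99 -0.    1.93]
```

View pics/w2.png

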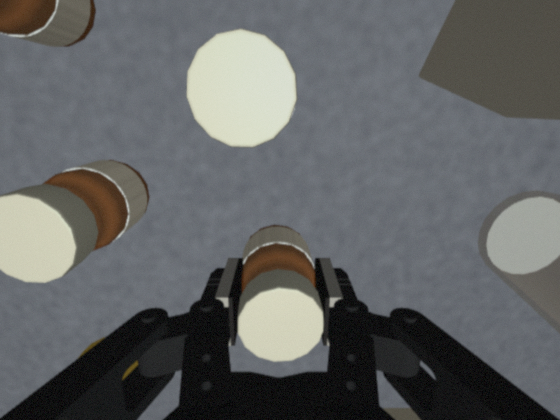

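Run:
```python
from h import *
st()
z=np.load('pics/w2.npz');p=bot.camera_params('wrist');o={'eef_pos':z['p'],'tool_rot':z['q']};p,T=cam('wrist',o)
im=z['im'];m=((im.min(2)>200)&(im.max(2).astype(int)-im.min(2)<50)).astype(np.uint8);n,l,s,c=cv2.connectedComponentsWithStats(m)
C=cloud(p,T,z['d'])
for i in range(1,n):
    if s[i,4]>500: print(c[i],s[i],np.round(np.median(C[l==i],0),4),np.round(onz(p,T,*c[i],.07),4),np.round(onz(p,T,*c[i],.076),4))
im=np.load('pics/s2.npz')['im'];c=cv2.resize(im[250:410,140:300],None,fx=3.5,fy=3.5);cv2.imwrite('pics/s2c.png',c[:,:,::-1])
```

```text
t 3.88 p [0.5527 0.2773 0.0326] z [0.994 0.105 0.006] x [ 0.006  0.002 -1.   ] F [-0.8 -3.2  7.6] g 0.0354 j [ 0.47  0.61  0.04  0.99 -0.    1.93]
[255.28697422  86.42350746] [ 210   34   84  109 5896] [0.5373 0.3629 0.0699] [0.5372 0.3629 0.07  ] [0.5376 0.3626 0.076 ]
```

View pics/s2c.png

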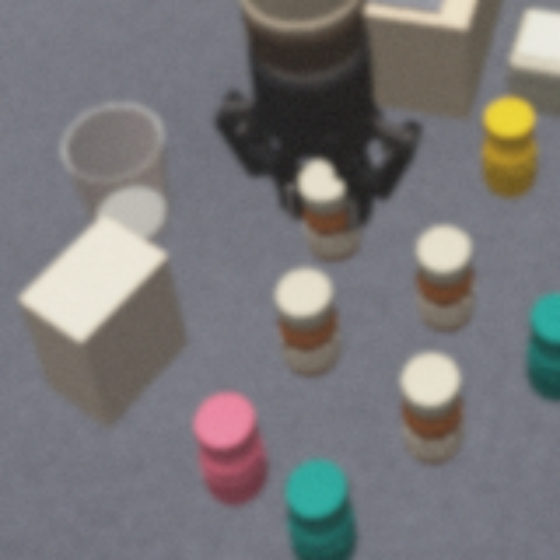

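>>> {"fn": "apply_moves", "kwargs": {"targets": [-0.1, 0, 0, 0, 0, 0, 0.3, -0.2, 0, 0, 0, 0, 0, 0.3, -0.35, 0, 0, 0, 0, 0, 0.3, -0.5, 0, 0, 0, 0, 0, 0.3, -0.65, 0, 0, 0, 0, 0, 0.3, -0.8, 0, 0, 0, 0, 0, 0.3, -0.95, 0, 0, 0, 0, 0, 0.3, -0.95, 0, 0, 0, 0, 0, 0.3, -0.95, 0, 0, 0, 0, 0, 0.3]}}

```text
clock: 4.63
eef_pos: [0.5522, 0.2776, 0.2714]
tool_rot: [-0.036, 0.703, 0.039, 0.709]
ft_force: [0.2, -0.0, -1.7]
grip_width: 0.0352
```

Run:
```python
from h import *
st();snap('wrist','w3');w=b2w(0,-46e-3,0);print(w);go([w[0],w[1],.26],YB)
```

```text
t 4.63 p [0.5522 0.2776 0.2714] z [0.994 0.105 0.009] x [ 0.009  0.004 -1.   ] F [ 0.2 -0.  -1.7] g 0.0352 j [0.47 0.47 0.44 1.53 0.   1.93]
[ 0.60532008 -0.05413612  0.        ]
row [0.032, -1.34, 0.077] [-0.004, 0.008, -0.003]
```

View pics/w3.png

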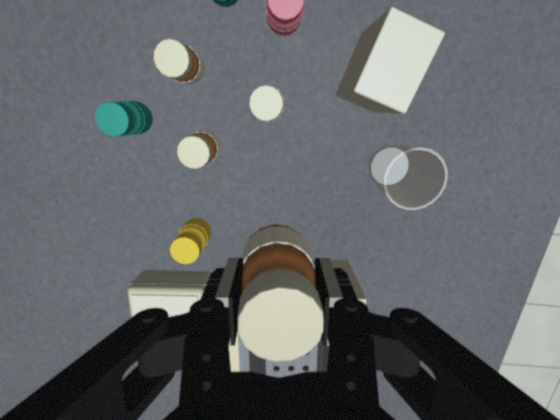

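>>> {"fn": "apply_moves", "kwargs": {"targets": [0, -0.05, 0, 0, 0, 0, 0.3, 0, -0.13, 0.01, 0, 0, 0, 0.3, 0, -0.23, 0.02, 0, 0, 0, 0.3, 0, -0.34, 0.03, 0, 0, 0, 0.3, 0, -0.45, 0.04, 0, 0, 0, 0.3, 0, -0.56, 0.05, 0, 0, 0, 0.3, 0, -0.67, 0.06, 0, 0, 0, 0.3, 0, -0.78, 0.07, 0, 0, 0, 0.3, 0, -0.88, 0.08, 0, 0, 0, 0.3, 0, -0.96, 0.08, 0, 0, 0, 0.3, 0, -1, 0.08, 0, 0, 0, 0.3]}}

```text
clock: 5.6
eef_pos: [0.5954, 0.0265, 0.264]
tool_rot: [-0.036, 0.708, 0.036, 0.705]
ft_force: [-0.6, 0.0, -1.5]
grip_width: 0.0349
```

Run:
```python
from h import *
st();w=b2w(0,-46e-3,0);go([w[0],w[1],.26],YB);go([w[0],w[1],.14],YB)
```

```text
t 5.6 p [0.5954 0.0265 0.264 ] z [ 0.995  0.101 -0.005] x [-0.005 -0.001 -1.   ] F [-0.6  0.  -1.5] g 0.0349 j [ 0.05  0.43  0.36  1.5  -0.    1.51]
row [0.016, -0.325, 0.007] [-0.011, -0.009, 0.002]
row [0.496, -0.325, 0.009] [-0.011, -0.009, 0.002]
```

>>> {"fn": "apply_moves", "kwargs": {"targets": [0, -0.07, 0, 0, 0, 0, 0.3, 0, -0.16, 0, 0, 0, 0, 0.3, 0, -0.25, 0.01, 0, 0, 0, 0.3, 0, -0.325, 0.01, -0.01, -0.01, 0, 0.3, 0, -0.325, 0.01, -0.01, -0.01, 0, 0.3, 0.1, -0.325, 0.01, -0.01, -0.01, 0, 0.3, 0.22, -0.325, 0.01, -0.01, -0.01, 0, 0.3, 0.33, -0.325, 0.01, -0.01, -0.01, 0, 0.3, 0.42, -0.325, 0.01, -0.01, -0.01, 0, 0.3, 0.46, -0.325, 0.01, -0.01, -0.01, 0, 0.3, 0.48, -0.325, 0.01, -0.01, -0.01, 0, 0.3, 0.48, -0.325, 0.01, -0.01, -0.01, 0, 0.3]}}

```text
clock: 6.6
eef_pos: [0.6067, -0.0499, 0.1451]
tool_rot: [-0.039, 0.705, 0.039, 0.707]
ft_force: [-0.1, 0.3, -1.2]
grip_width: 0.0347
```

Run:
```python
from h import *
st();w=b2w(0,-46e-3,0);go([w[0],w[1],.134],YB);snap('wrist','w4');snap('side','s4')
im=np.load('pics/s4.npz')['im'];c=cv2.resize(im[130:290,200:360],None,fx=3.5,fy=3.5);cv2.imwrite('pics/s4c.png',c[:,:,::-1])
```

```text
t 6.6 p [ 0.6067 -0.0499  0.1451] z [0.994 0.11  0.002] x [ 0.002  0.001 -1.   ] F [-0.1  0.3 -1.2] g 0.0347 j [-0.08  0.5   0.16  1.23  0.    1.38]
row [0.044, -0.016, -0.007] [0.007, 0.005, -0.001]
```

View pics/w4.png

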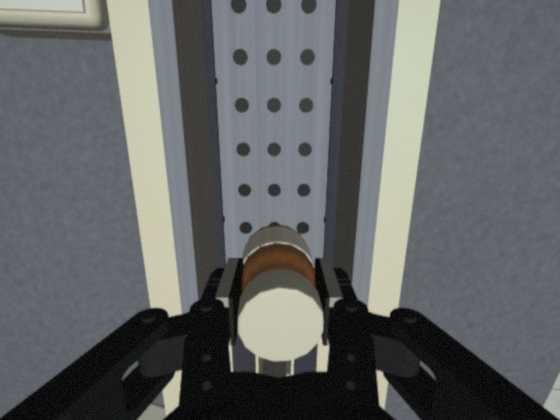

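View pics/s4c.png

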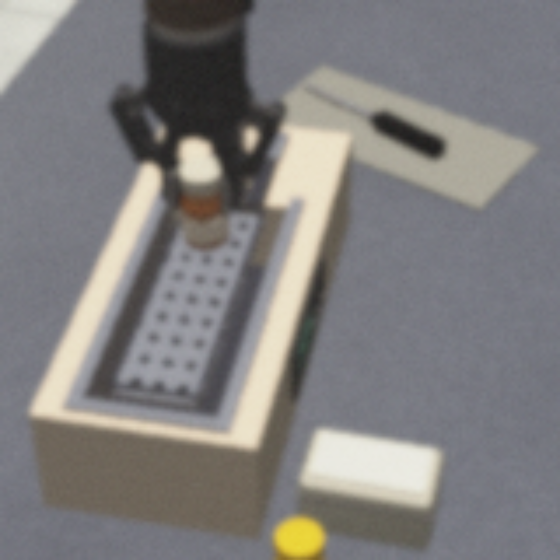

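Run:
```python
from h import *
z=np.load('pics/w4.npz');o={'eef_pos':z['p'],'tool_rot':z['q']};p,T=cam('wrist',o)
for u,v in [(273,5),(274,105),(274,190),(218,105),(332,105)]:
    w=onz(p,T,u,v,.099)-OB; print(u,v,np.round([w@XB,w@YBv],4))
w=z['p']-OB;print('tcp',w@XB,w@YBv)
C=cloud(p,T,z['d']);print(np.median(C[60:210,230:320,2]),np.median(C[60:200,150:155,2]),C[40:200,125:140,2].mean())
```

```text
273 5 [-0.0003  0.0888]
274 105 [0.0001 0.04  ]
274 190 [ 0.0001 -0.0091]
218 105 [-0.0313  0.0399]
332 105 [0.0327 0.0401]
tcp 0.0018067049290844284 -0.04189615831645179
0.09914344341707447 0.09979398254952572 0.08601126456429464
```

>>> {"fn": "apply_moves", "kwargs": {"targets": [0.01, -0.01, -0.007, 0, 0, 0, 0.3, 0.02, -0.015, -0.007, 0, 0, 0, 0.3, 0.03, -0.015, -0.007, 0, 0, 0, 0.3, 0.04, -0.015, -0.007, 0, 0, 0, 0.3, 0.045, -0.015, -0.007, 0, 0, 0, 0.3, 0.05, -0.015, -0.007, 0, 0, 0, 0.3, 0.05, -0.015, -0.007, 0, 0, 0, 0.3]}}

```text
clock: 7.28
eef_pos: [0.6061, -0.0543, 0.1334]
tool_rot: [-0.039, 0.705, 0.039, 0.708]
ft_force: [0.6, -0.6, -1.3]
grip_width: 0.0349
```

>>> {"fn": "apply_moves", "kwargs": {"targets": [0.004, 0, 0, 0, 0, 0, 0.3, 0.008, 0, 0, 0, 0, 0, 0.3, 0.008, 0, 0, 0, 0, 0, 0.3]}}

```text
clock: 7.53
eef_pos: [0.6065, -0.0543, 0.132]
tool_rot: [-0.039, 0.704, 0.039, 0.708]
ft_force: [0.6, 0.3, 0.4]
grip_width: 0.035
```

>>> {"fn": "apply_moves", "kwargs": {"targets": [0.004, 0, 0, 0, 0, 0, 0.42, 0.004, 0, 0, 0, 0, 0, 0.45, 0.004, 0, 0, 0, 0, 0, 0.5, 0.004, 0, 0, 0, 0, 0, 0.6, 0.004, 0, 0, 0, 0, 0, 0.7, 0.004, 0, 0, 0, 0, 0, 0.7, -0.1, 0, 0, 0, 0, 0, 0.7, -0.2, 0, 0, 0, 0, 0, 0.7, -0.35, 0, 0, 0, 0, 0, 0.7, -0.5, 0, 0, 0, 0, 0, 0.7, -0.5, 0, 0, 0, 0, 0, 0.7]}}

```text
clock: 8.45
eef_pos: [0.6092, -0.0547, 0.2658]
tool_rot: [-0.04, 0.699, 0.038, 0.713]
ft_force: [0.4, -1.1, 1.5]
grip_width: 0.0597
```

Run:
```python
from h import *
st();snap('wrist','w5');go([.4605,.302,.26],YB)
```

```text
t 8.45 p [ 0.6092 -0.0547  0.2658] z [0.994 0.11  0.019] x [ 0.02  -0.001 -1.   ] F [ 0.4 -1.1  1.5] g 0.0597 j [-0.09  0.45  0.39  1.49  0.    1.37]
row [-0.0, 1.483, -0.432] [0.006, 0.031, 0.004]
```

View pics/w5.png

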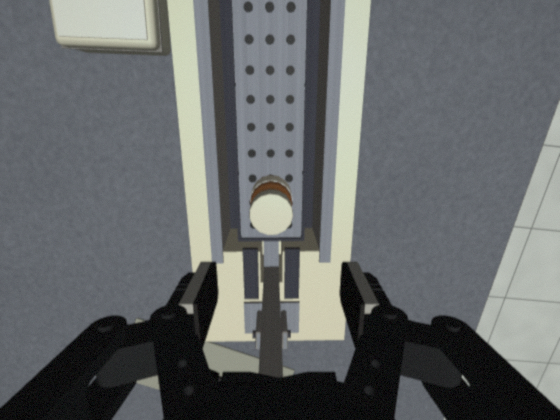

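>>> {"fn": "apply_moves", "kwargs": {"targets": [0, 0.14, -0.04, 0, 0.03, 0, 0.7, 0, 0.28, -0.08, 0, 0.03, 0, 0.7, 0, 0.42, -0.12, 0, 0.03, 0, 0.7, 0, 0.56, -0.17, 0, 0.03, 0, 0.7, 0, 0.7, -0.21, 0, 0.03, 0, 0.7, 0, 0.84, -0.25, 0, 0.03, 0, 0.7, 0, 1, -0.29, 0, 0.03, 0, 0.7, 0, 1, -0.3, 0, 0.03, 0, 0.7]}}

```text
clock: 9.17
eef_pos: [0.5008, 0.1918, 0.2553]
tool_rot: [-0.041, 0.71, 0.042, 0.701]
ft_force: [0.6, -1.3, -0.4]
grip_width: 0.0599
```

Run:
```python
from h import *
st();go([.4605,.302,.15],YB);go([.4605,.302,.03],YB)
```

```text
t 9.17 p [0.5008 0.1918 0.2553] z [ 0.993  0.118 -0.012] x [-0.013  0.001 -1.   ] F [ 0.6 -1.3 -0.4] g 0.0599 j [0.36 0.31 0.17 1.43 0.01 1.82]
row [0.424, 0.456, -0.103] [0.022, -0.025, -0.005]
row [0.904, 0.454, -0.097] [0.022, -0.025, -0.005]
```

>>> {"fn": "apply_moves", "kwargs": {"targets": [0.15, 0.14, -0.03, 0, -0.02, 0, 0.7, 0.3, 0.28, -0.06, 0, -0.02, 0, 0.7, 0.4, 0.4, -0.1, 0, -0.02, 0, 0.7, 0.4, 0.455, -0.1, 0, -0.02, 0, 0.7, 0.4, 0.455, -0.1, 0, -0.02, 0, 0.7, 0.4, 0.455, -0.1, 0, -0.02, 0, 0.7]}}

```text
clock: 9.67
eef_pos: [0.4637, 0.2964, 0.1545]
tool_rot: [-0.041, 0.707, 0.039, 0.705]
ft_force: [0.2, 0.3, -0.3]
grip_width: 0.0597
```

Run:
```python
from h import *
st();go([.4605,.302,.03],YB)
```

```text
t 9.67 p [0.4637 0.2964 0.1545] z [ 0.994  0.113 -0.004] x [-0.003 -0.003 -1.   ] F [ 0.2  0.3 -0.3] g 0.0597 j [ 0.57  0.39  0.    1.19 -0.    2.03]
row [0.498, 0.025, -0.008] [0.012, -0.007, 0.004]
```

>>> {"fn": "apply_moves", "kwargs": {"targets": [0.12, 0.02, -0.008, 0, 0, 0, 0.7, 0.24, 0.02, -0.008, 0, 0, 0, 0.7, 0.36, 0.02, -0.008, 0, 0, 0, 0.7, 0.48, 0.02, -0.008, 0, 0, 0, 0.7, 0.5, 0.02, -0.008, 0, 0, 0, 0.7, 0.5, 0.02, -0.008, 0, 0, 0, 0.7, 0.5, 0.02, -0.008, 0, 0, 0, 0.7]}}

```text
clock: 10.25
eef_pos: [0.4641, 0.3006, 0.0329]
tool_rot: [-0.038, 0.706, 0.039, 0.707]
ft_force: [0.2, -0.1, -0.1]
grip_width: 0.0594
```

Run:
```python
from h import *
st();go([.4605,.302,.03],YB)
```

```text
t 10.25 p [0.4641 0.3006 0.0329] z [0.994 0.109 0.001] x [ 0.001  0.001 -1.   ] F [ 0.2 -0.1 -0.1] g 0.0594 j [ 0.57  0.51 -0.16  0.91 -0.    2.04]
row [0.012, 0.007, -0.014] [0.003, 0.003, -0.001]
```

>>> {"fn": "apply_moves", "kwargs": {"targets": [0, 0.005, -0.014, 0, 0, 0, 0.6, 0, 0.005, -0.014, 0, 0, 0, 0.5, 0, 0.005, -0.014, 0, 0, 0, 0.4, 0, 0.005, -0.014, 0, 0, 0, 0.3, 0, 0.005, -0.014, 0, 0, 0, 0.3, 0, 0.005, -0.014, 0, 0, 0, 0.3, 0, 0.005, -0.014, 0, 0, 0, 0.3]}}

```text
clock: 10.83
eef_pos: [0.46, 0.3025, 0.0341]
tool_rot: [-0.038, 0.705, 0.04, 0.707]
ft_force: [-2.4, -0.6, 6.5]
grip_width: 0.0341
```

>>> {"fn": "apply_moves", "kwargs": {"targets": [-0.1, 0, 0, 0, 0, 0, 0.3, -0.2, 0, 0, 0, 0, 0, 0.3, -0.35, 0, 0, 0, 0, 0, 0.3, -0.5, 0, 0, 0, 0, 0, 0.3, -0.65, 0, 0, 0, 0, 0, 0.3, -0.8, 0, 0, 0, 0, 0, 0.3, -0.93, 0, 0, 0, 0, 0, 0.3, -0.93, 0, 0, 0, 0, 0, 0.3, -0.93, 0, 0, 0, 0, 0, 0.3, -0.93, 0, 0, 0, 0, 0, 0.3]}}

```text
clock: 11.67
eef_pos: [0.4589, 0.3016, 0.2641]
tool_rot: [-0.039, 0.706, 0.039, 0.706]
ft_force: [1.2, 0.5, -2.6]
grip_width: 0.0341
```

Run:
```python
from h import *
st();snap('wrist','w6');w=b2w(0,2e-3,0);print(w);go([w[0],w[1],.26],YB)
```

```text
t 11.67 p [0.4589 0.3016 0.2641] z [0.994 0.11  0.   ] x [ 0.  0. -1.] F [ 1.2  0.5 -2.6] g 0.0341 j [ 0.58  0.33  0.21  1.45 -0.    2.04]
[ 0.60018608 -0.00641147  0.        ]
row [0.013, -1.285, 0.428] [0.006, -0.004, 0.002]
```

View pics/w6.png

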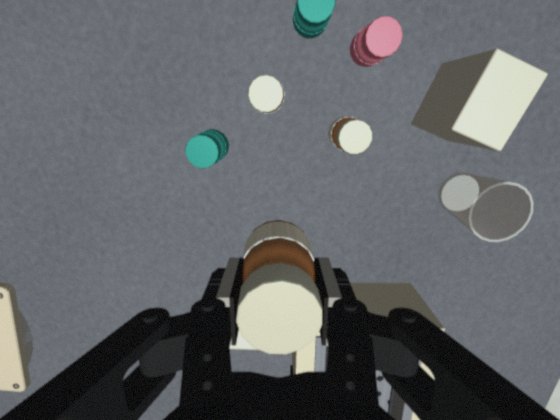

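>>> {"fn": "apply_moves", "kwargs": {"targets": [0, -0.05, 0.02, 0, 0, 0, 0.3, 0, -0.13, 0.05, 0, 0, 0, 0.3, 0, -0.23, 0.08, 0, 0, 0, 0.3, 0, -0.34, 0.11, 0, 0, 0, 0.3, 0, -0.45, 0.15, 0, 0, 0, 0.3, 0, -0.56, 0.19, 0, 0, 0, 0.3, 0, -0.67, 0.23, 0, 0, 0, 0.3, 0, -0.78, 0.27, 0, 0, 0, 0.3, 0, -0.88, 0.3, 0, 0, 0, 0.3, 0, -0.96, 0.33, 0, 0, 0, 0.3, 0, -1, 0.34, 0, 0, 0, 0.3]}}

```text
clock: 12.63
eef_pos: [0.5714, 0.059, 0.2621]
tool_rot: [-0.038, 0.707, 0.037, 0.705]
ft_force: [-0.5, -0.1, -0.8]
grip_width: 0.034
```

Run:
```python
from h import *
st();w=b2w(0,2e-3,0);go([w[0],w[1],.145],YB)
```

```text
t 12.63 p [0.5714 0.059  0.2621] z [ 0.994  0.106 -0.003] x [-0.003 -0.001 -1.   ] F [-0.5 -0.1 -0.8] g 0.034 j [ 0.1   0.39  0.29  1.48 -0.    1.57]
row [0.468, -0.272, 0.088] [-0.001, -0.007, 0.002]
```

>>> {"fn": "apply_moves", "kwargs": {"targets": [0, -0.07, 0.02, 0, 0, 0, 0.3, 0, -0.16, 0.05, 0, 0, 0, 0.3, 0, -0.23, 0.08, 0, 0, 0, 0.3, 0, -0.265, 0.088, 0, 0, 0, 0.3, 0.1, -0.265, 0.088, 0, 0, 0, 0.3, 0.22, -0.265, 0.088, 0, 0, 0, 0.3, 0.33, -0.265, 0.088, 0, 0, 0, 0.3, 0.42, -0.265, 0.088, 0, 0, 0, 0.3, 0.45, -0.265, 0.088, 0, 0, 0, 0.3, 0.46, -0.265, 0.088, 0, 0, 0, 0.3, 0.46, -0.265, 0.088, 0, 0, 0, 0.3]}}

```text
clock: 13.55
eef_pos: [0.5999, -0.0006, 0.1489]
tool_rot: [-0.039, 0.706, 0.039, 0.706]
ft_force: [0.8, 0.6, 0.5]
grip_width: 0.0341
```

Run:
```python
from h import *
st();w=b2w(0,2e-3,0);go([w[0],w[1],.133],YB)
```

```text
t 13.55 p [ 0.5999 -0.0006  0.1489] z [ 0.994  0.11  -0.001] x [-0.001  0.    -1.   ] F [0.8 0.6 0.5] g 0.0341 j [-0.    0.48  0.14  1.23  0.    1.46]
row [0.064, -0.023, -0.001] [0.007, -0.002, -0.001]
```

>>> {"fn": "apply_moves", "kwargs": {"targets": [0.01, -0.01, 0, 0, 0, 0, 0.3, 0.025, -0.02, 0, 0, 0, 0, 0.3, 0.04, -0.022, 0, 0, 0, 0, 0.3, 0.05, -0.022, 0, 0, 0, 0, 0.3, 0.058, -0.022, 0, 0, 0, 0, 0.3, 0.064, -0.022, 0, 0, 0, 0, 0.3, 0.068, -0.022, 0, 0, 0, 0, 0.3, 0.068, -0.022, 0, 0, 0, 0, 0.3]}}

```text
clock: 14.22
eef_pos: [0.6009, -0.0064, 0.1327]
tool_rot: [-0.039, 0.706, 0.039, 0.706]
ft_force: [-0.9, -0.2, 2.1]
grip_width: 0.0343
```

Contact felt; release and go up.

>>> {"fn": "apply_moves", "kwargs": {"targets": [0, 0, 0, 0, 0, 0, 0.42, 0, 0, 0, 0, 0, 0, 0.45, 0, 0, 0, 0, 0, 0, 0.5, 0, 0, 0, 0, 0, 0, 0.6, 0, 0, 0, 0, 0, 0, 0.7, 0, 0, 0, 0, 0, 0, 0.7, -0.1, 0, 0, 0, 0, 0, 0.7, -0.2, 0, 0, 0, 0, 0, 0.7, -0.35, 0, 0, 0, 0, 0, 0.7, -0.5, 0, 0, 0, 0, 0, 0.7, -0.5, 0, 0, 0, 0, 0, 0.7, -0.5, 0, 0, 0, 0, 0, 0.7]}}

```text
clock: 15.22
eef_pos: [0.6027, -0.0064, 0.2606]
tool_rot: [-0.039, 0.703, 0.039, 0.709]
ft_force: [0.1, 0.7, -0.2]
grip_width: 0.0598
```

Run:
```python
from h import *
st();snap('wrist','w7');go([.5355,.361,.26],YB)
```

```text
t 15.22 p [ 0.6027 -0.0064  0.2606] z [0.994 0.11  0.007] x [ 0.007 -0.    -1.   ] F [ 0.1  0.7 -0.2] g 0.0598 j [-0.01  0.44  0.36  1.49  0.    1.45]
row [-0.008, 1.49, -0.101] [0.006, 0.005, 0.001]
```

View pics/w7.png

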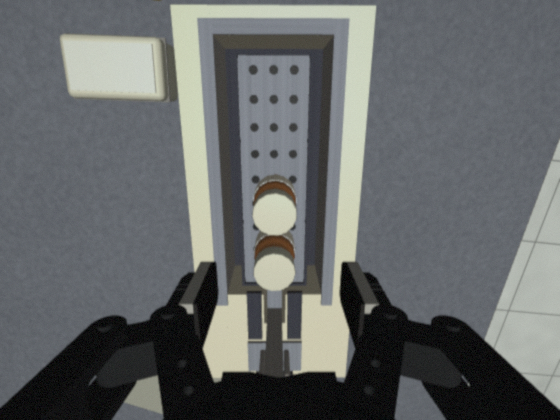

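Two bottles stand on the platform (caps at (275,213) and (274,268)). Next the bottle at (0.536, 0.361).

>>> {"fn": "apply_moves", "kwargs": {"targets": [0, 0.14, -0.01, 0, 0, 0, 0.7, 0, 0.28, -0.02, 0, 0, 0, 0.7, 0, 0.42, -0.03, 0, 0, 0, 0.7, 0, 0.56, -0.04, 0, 0, 0, 0.7, 0, 0.7, -0.05, 0, 0, 0, 0.7, 0, 0.84, -0.06, 0, 0, 0, 0.7, 0, 1, -0.07, 0, 0, 0, 0.7, 0, 1, -0.07, 0, 0, 0, 0.7, 0, 1, -0.07, 0, 0, 0, 0.7]}}

```text
clock: 16.02
eef_pos: [0.5544, 0.2422, 0.2547]
tool_rot: [-0.041, 0.707, 0.04, 0.705]
ft_force: [0.4, -0.6, -0.9]
grip_width: 0.0601
```

```bash
python3 caps.py w8; python3 -c "
from h import *
go([.5355,.361,.15],YB)"
```

```text
t 16.02 p [0.5544 0.2422 0.2547] z [ 0.993  0.114 -0.004] x [-0.004 -0.002 -1.   ] F [ 0.4 -0.6 -0.9] g 0.0601 j [ 0.41  0.45  0.37  1.49 -0.    1.87]
[167.  14.] [ 148    0   39   32 1028] [0.4372 0.3901 0.07  ]
[412.  29.] [ 368    0   92   71 4181] [0.6584 0.4029 0.07  ]
[270.  61.] [ 252   41   37   41 1174] [0.5331 0.3617 0.07  ]
[444. 149.] [402 112  66  71 440] [0.7165 0.301  0.07  ]
[402. 139.] [ 383  120   40   42 1274] [0.6727 0.3057 0.07  ]
[544. 343.] [ 513  256   47  153 3705] [0.9044 0.0833 0.07  ]
[150. 285.] [ 121  267   75   42 2149] [0.4186 0.108  0.07  ]
[252. 311.] [ 217  278  123   97 3778] [0.5402 0.0864 0.07  ]
[270. 344.] [268 315   6  60 283] [0.5674 0.042  0.07  ]
[299. 338.] [ 275  314   47   58 1349] [0.6024 0.0544 0.07  ]
[346. 347.] [339 317  16  57 381] [0.6617 0.0475 0.07  ]
row [0.419, 0.488, -0.022] [0.01, -0.007, 0.003]
```

>>> {"fn": "apply_moves", "kwargs": {"targets": [0.12, 0.14, -0.01, 0, 0, 0, 0.7, 0.25, 0.28, -0.02, 0, 0, 0, 0.7, 0.35, 0.4, -0.028, 0, 0, 0, 0.7, 0.4, 0.48, -0.028, 0, 0, 0, 0.7, 0.4, 0.485, -0.028, 0, 0, 0, 0.7, 0.4, 0.485, -0.028, 0, 0, 0, 0.7, 0.4, 0.485, -0.028, 0, 0, 0, 0.7]}}

```text
clock: 16.65
eef_pos: [0.5363, 0.3583, 0.1569]
tool_rot: [-0.039, 0.706, 0.038, 0.706]
ft_force: [0.7, 0.1, 0.4]
grip_width: 0.0599
```

Run:
```python
from h import *
st();go([.534,.3605,.032],YB)
```

```text
t 16.65 p [0.5363 0.3583 0.1569] z [ 0.994  0.108 -0.001] x [-0.    -0.001 -1.   ] F [0.7 0.1 0.4] g 0.0599 j [ 0.59  0.57  0.3   1.31 -0.    2.05]
row [0.5, 0.01, -0.008] [0.002, -0.001, 0.002]
```

>>> {"fn": "apply_moves", "kwargs": {"targets": [0.12, 0.005, -0.008, 0, 0, 0, 0.7, 0.24, 0.005, -0.008, 0, 0, 0, 0.7, 0.36, 0.005, -0.008, 0, 0, 0, 0.7, 0.48, 0.005, -0.008, 0, 0, 0, 0.7, 0.5, 0.005, -0.008, 0, 0, 0, 0.7, 0.5, 0.005, -0.008, 0, 0, 0, 0.7, 0.5, 0.005, -0.008, 0, 0, 0, 0.6, 0.5, 0.005, -0.008, 0, 0, 0, 0.5, 0.5, 0.005, -0.008, 0, 0, 0, 0.3, 0.5, 0.005, -0.008, 0, 0, 0, 0.3, 0.5, 0.005, -0.008, 0, 0, 0, 0.3, 0.5, 0.005, -0.008, 0, 0, 0, 0.3]}}

```text
clock: 17.65
eef_pos: [0.5351, 0.3619, 0.0356]
tool_rot: [-0.038, 0.705, 0.04, 0.707]
ft_force: [-1.5, -2.1, 5.5]
grip_width: 0.0352
```

>>> {"fn": "apply_moves", "kwargs": {"targets": [-0.1, 0, 0, 0, 0, 0, 0.3, -0.2, 0, 0, 0, 0, 0, 0.3, -0.35, 0, 0, 0, 0, 0, 0.3, -0.5, 0, 0, 0, 0, 0, 0.3, -0.65, 0, 0, 0, 0, 0, 0.3, -0.8, 0, 0, 0, 0, 0, 0.3, -0.93, 0, 0, 0, 0, 0, 0.3, -0.93, 0, 0, 0, 0, 0, 0.3, -0.93, 0, 0, 0, 0, 0, 0.3, -0.93, 0, 0, 0, 0, 0, 0.3]}}

```text
clock: 18.48
eef_pos: [0.5336, 0.361, 0.2653]
tool_rot: [-0.039, 0.706, 0.039, 0.706]
ft_force: [0.8, 0.8, -2.0]
grip_width: 0.0348
```

Run:
```python
from h import *
st();snap('wrist','w9');w=b2w(0,50e-3,0);print(w);go([w[0],w[1],.26],YB)
```

```text
t 18.48 p [0.5336 0.361  0.2653] z [0.994 0.11  0.001] x [ 0.001  0.001 -1.   ] F [ 0.8  0.8 -2. ] g 0.0348 j [ 0.59  0.54  0.53  1.56 -0.    2.06]
[0.59505209 0.04131318 0.        ]
row [0.016, -1.297, 0.106] [0.006, -0.003, 0.002]
```

View pics/w9.png

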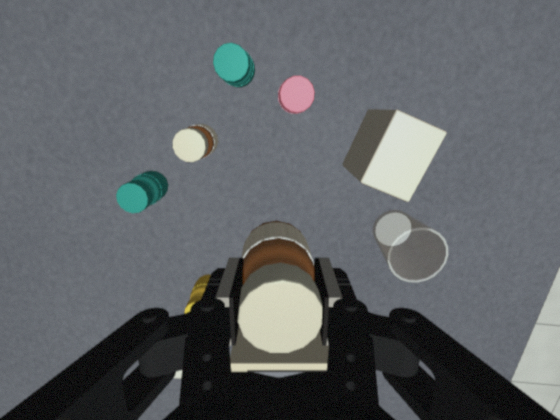

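>>> {"fn": "apply_moves", "kwargs": {"targets": [0, -0.05, 0, 0, 0, 0, 0.3, 0, -0.13, 0.01, 0, 0, 0, 0.3, 0, -0.23, 0.02, 0, 0, 0, 0.3, 0, -0.34, 0.03, 0, 0, 0, 0.3, 0, -0.45, 0.04, 0, 0, 0, 0.3, 0, -0.56, 0.05, 0, 0, 0, 0.3, 0, -0.67, 0.06, 0, 0, 0, 0.3, 0, -0.78, 0.07, 0, 0, 0, 0.3, 0, -0.88, 0.08, 0, 0, 0, 0.3, 0, -0.96, 0.08, 0, 0, 0, 0.3, 0, -1, 0.08, 0, 0, 0, 0.3]}}

```text
clock: 19.45
eef_pos: [0.5802, 0.111, 0.263]
tool_rot: [-0.038, 0.707, 0.037, 0.705]
ft_force: [0.4, 0.1, -1.5]
grip_width: 0.0346
```

Run:
```python
from h import *
st();w=b2w(0,50e-3,0);go([w[0],w[1],.149],YB)
```

```text
t 19.45 p [0.5802 0.111  0.263 ] z [ 0.994  0.106 -0.004] x [-0.003 -0.002 -1.   ] F [ 0.4  0.1 -1.5] g 0.0346 j [ 0.19  0.42  0.34  1.49 -0.    1.65]
row [0.456, -0.283, 0.031] [-0.001, -0.007, 0.003]
```

>>> {"fn": "apply_moves", "kwargs": {"targets": [0, -0.07, 0.01, 0, 0, 0, 0.3, 0, -0.16, 0.02, 0, 0, 0, 0.3, 0, -0.24, 0.03, 0, 0, 0, 0.3, 0, -0.29, 0.03, 0, 0, 0, 0.3, 0.1, -0.29, 0.03, 0, 0, 0, 0.3, 0.22, -0.29, 0.03, 0, 0, 0, 0.3, 0.33, -0.29, 0.03, 0, 0, 0, 0.3, 0.41, -0.29, 0.03, 0, 0, 0, 0.3, 0.44, -0.29, 0.03, 0, 0, 0, 0.3, 0.45, -0.29, 0.03, 0, 0, 0, 0.3, 0.45, -0.29, 0.03, 0, 0, 0, 0.3]}}

```text
clock: 20.37
eef_pos: [0.5961, 0.0436, 0.1519]
tool_rot: [-0.039, 0.706, 0.039, 0.706]
ft_force: [-0.2, -0.1, -1.5]
grip_width: 0.0344
```

Run:
```python
from h import *
st();w=b2w(0,50e-3,0);go([w[0],w[1],.134],YB)
```

```text
t 20.37 p [0.5961 0.0436 0.1519] z [ 0.994  0.11  -0.001] x [-0.001  0.    -1.   ] F [-0.2 -0.1 -1.5] g 0.0344 j [0.07 0.48 0.14 1.23 0.   1.53]
row [0.072, -0.009, -0.005] [0.006, -0.002, -0.0]
```

>>> {"fn": "apply_moves", "kwargs": {"targets": [0.01, -0.008, -0.004, 0, 0, 0, 0.3, 0.025, -0.008, -0.004, 0, 0, 0, 0.3, 0.04, -0.008, -0.004, 0, 0, 0, 0.3, 0.05, -0.008, -0.004, 0, 0, 0, 0.3, 0.06, -0.008, -0.004, 0, 0, 0, 0.3, 0.068, -0.008, -0.004, 0, 0, 0, 0.3, 0.074, -0.008, -0.004, 0, 0, 0, 0.3, 0.074, -0.008, -0.004, 0, 0, 0, 0.3]}}

```text
clock: 21.03
eef_pos: [0.5956, 0.0414, 0.1338]
tool_rot: [-0.039, 0.706, 0.039, 0.706]
ft_force: [-0.7, 0.3, -0.5]
grip_width: 0.0349
```

>>> {"fn": "apply_moves", "kwargs": {"targets": [0.004, 0, 0, 0, 0, 0, 0.3, 0.004, 0, 0, 0, 0, 0, 0.42, 0.004, 0, 0, 0, 0, 0, 0.45, 0.004, 0, 0, 0, 0, 0, 0.5, 0.004, 0, 0, 0, 0, 0, 0.6, 0, 0, 0, 0, 0, 0, 0.7, 0, 0, 0, 0, 0, 0, 0.7, -0.1, 0, 0, 0, 0, 0, 0.7, -0.2, 0, 0, 0, 0, 0, 0.7, -0.35, 0, 0, 0, 0, 0, 0.7, -0.5, 0, 0, 0, 0, 0, 0.7, -0.5, 0, 0, 0, 0, 0, 0.7]}}

```text
clock: 22.03
eef_pos: [0.5993, 0.0416, 0.2676]
tool_rot: [-0.039, 0.701, 0.039, 0.711]
ft_force: [0.2, -0.3, 1.6]
grip_width: 0.0602
```

Run:
```python
from h import *
st();snap('wrist','w10');go([.4373,.3902,.26],YB)
```

```text
t 22.03 p [0.5993 0.0416 0.2676] z [0.994 0.11  0.015] x [ 0.015  0.001 -1.   ] F [ 0.2 -0.3  1.6] g 0.0602 j [0.07 0.43 0.36 1.49 0.   1.53]
row [0.011, 1.457, -0.488] [0.006, 0.022, 0.001]
```

View pics/w10.png

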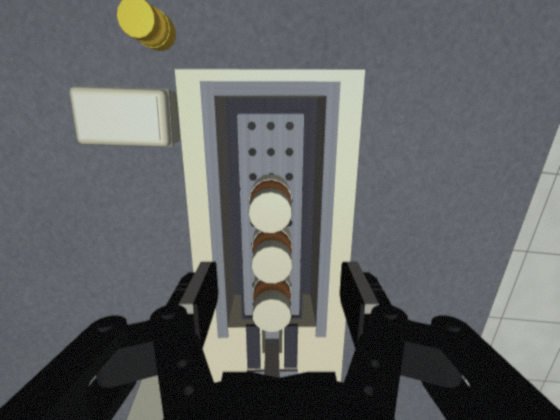

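Three stand (caps at (270,211), (271,262), (271,311)). Last bottle next.

>>> {"fn": "apply_moves", "kwargs": {"targets": [0, 0.13, -0.04, 0, 0, 0, 0.7, 0, 0.27, -0.08, 0, 0, 0, 0.7, 0, 0.41, -0.12, 0, 0, 0, 0.7, 0, 0.55, -0.17, 0, 0, 0, 0.7, 0, 0.69, -0.22, 0, 0, 0, 0.7, 0, 0.83, -0.27, 0, 0, 0, 0.7, 0, 0.96, -0.32, 0, 0, 0, 0.7, 0, 1, -0.34, 0, 0, 0, 0.7, 0, 1, -0.34, 0, 0, 0, 0.7]}}

```text
clock: 22.83
eef_pos: [0.4817, 0.2828, 0.2576]
tool_rot: [-0.041, 0.707, 0.04, 0.705]
ft_force: [-0.8, 0.3, -0.3]
grip_width: 0.0598
```

```bash
python3 caps.py w11|head -5; python3 -c "
from h import *
go([.4373,.3902,.15],YB)"
```

```text
t 22.83 p [0.4817 0.2828 0.2576] z [ 0.993  0.115 -0.002] x [-0.002 -0.    -1.   ] F [-0.8  0.3 -0.3] g 0.0598 j [0.53 0.35 0.23 1.45 0.   1.99]
[487.  75.] [ 438   20   99  110 5764] [0.6673 0.4148 0.07  ]
[244.  69.] [ 226   49   37   40 1126] [0.4367 0.3935 0.07  ]
[450. 179.] [ 431  161   39   37 1099] [0.6606 0.3123 0.07  ]
[501. 199.] [460 164  64  63 337] [0.7216 0.2973 0.07  ]
row [0.431, 0.454, -0.131] [0.012, -0.002, 0.002]
```

>>> {"fn": "apply_moves", "kwargs": {"targets": [0.12, 0.14, -0.04, 0, 0, 0, 0.7, 0.25, 0.28, -0.08, 0, 0, 0, 0.7, 0.35, 0.4, -0.12, 0, 0, 0, 0.7, 0.4, 0.46, -0.13, 0, 0, 0, 0.7, 0.4, 0.46, -0.13, 0, 0, 0, 0.7, 0.4, 0.46, -0.13, 0, 0, 0, 0.7, 0.4, 0.46, -0.13, 0, 0, 0, 0.7]}}

```text
clock: 23.47
eef_pos: [0.4399, 0.39, 0.1588]
tool_rot: [-0.039, 0.706, 0.038, 0.706]
ft_force: [0.4, 0.3, 1.0]
grip_width: 0.0601
```

Run:
```python
from h import *
st();go([.437,.3915,.032],YB)
```

```text
t 23.47 p [0.4399 0.39   0.1588] z [0.994 0.108 0.   ] x [ 0.    -0.001 -1.   ] F [0.4 0.3 1. ] g 0.0601 j [ 0.73  0.45  0.12  1.24 -0.    2.19]
row [0.507, 0.008, -0.011] [0.002, 0.001, 0.002]
```

>>> {"fn": "apply_moves", "kwargs": {"targets": [0.12, 0.005, -0.011, 0, 0, 0, 0.7, 0.24, 0.005, -0.011, 0, 0, 0, 0.7, 0.36, 0.005, -0.011, 0, 0, 0, 0.7, 0.48, 0.005, -0.011, 0, 0, 0, 0.7, 0.507, 0.005, -0.011, 0, 0, 0, 0.7, 0.507, 0.005, -0.011, 0, 0, 0, 0.7, 0.507, 0.005, -0.011, 0, 0, 0, 0.6, 0.507, 0.005, -0.011, 0, 0, 0, 0.5, 0.507, 0.005, -0.011, 0, 0, 0, 0.3, 0.507, 0.005, -0.011, 0, 0, 0, 0.3, 0.507, 0.005, -0.011, 0, 0, 0, 0.3, 0.507, 0.005, -0.011, 0, 0, 0, 0.3]}}

```text
clock: 24.47
eef_pos: [0.4374, 0.3934, 0.0348]
tool_rot: [-0.038, 0.705, 0.04, 0.708]
ft_force: [-0.6, -0.1, 6.5]
grip_width: 0.0345
```

>>> {"fn": "apply_moves", "kwargs": {"targets": [-0.1, 0, 0, 0, 0, 0, 0.3, -0.2, 0, 0, 0, 0, 0, 0.3, -0.35, 0, 0, 0, 0, 0, 0.3, -0.5, 0, 0, 0, 0, 0, 0.3, -0.65, 0, 0, 0, 0, 0, 0.3, -0.8, 0, 0, 0, 0, 0, 0.3, -0.93, 0, 0, 0, 0, 0, 0.3, -0.93, 0, 0, 0, 0, 0, 0.3, -0.93, 0, 0, 0, 0, 0, 0.3, -0.93, 0, 0, 0, 0, 0, 0.3]}}

```text
clock: 25.3
eef_pos: [0.4357, 0.3921, 0.2645]
tool_rot: [-0.039, 0.706, 0.039, 0.706]
ft_force: [0.1, 0.2, -1.1]
grip_width: 0.0343
```

Run:
```python
from h import *
st();snap('wrist','w12');w=b2w(0,98e-3,0);print(w);go([w[0],w[1],.26],YB)
```

```text
t 25.3 p [0.4357 0.3921 0.2645] z [0.994 0.11  0.   ] x [ 0.  0. -1.] F [ 0.1  0.2 -1.1] g 0.0343 j [ 0.73  0.41  0.32  1.49 -0.    2.19]
[0.58991809 0.08903782 0.        ]
row [0.014, -1.271, 0.482] [0.006, -0.003, 0.003]
```

View pics/w12.png

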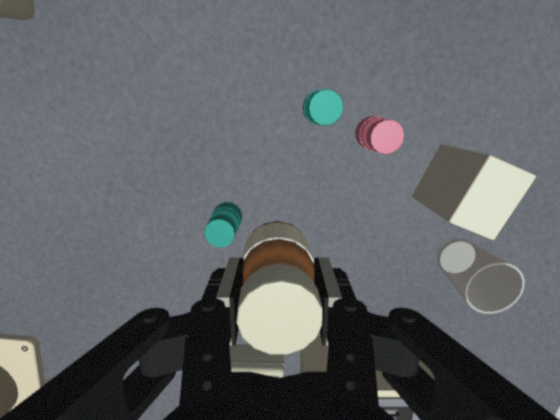

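>>> {"fn": "apply_moves", "kwargs": {"targets": [0, -0.05, 0.02, 0, 0, 0, 0.3, 0, -0.13, 0.05, 0, 0, 0, 0.3, 0, -0.23, 0.09, 0, 0, 0, 0.3, 0, -0.34, 0.13, 0, 0, 0, 0.3, 0, -0.45, 0.18, 0, 0, 0, 0.3, 0, -0.56, 0.22, 0, 0, 0, 0.3, 0, -0.67, 0.26, 0, 0, 0, 0.3, 0, -0.78, 0.3, 0, 0, 0, 0.3, 0, -0.88, 0.34, 0, 0, 0, 0.3, 0, -0.96, 0.37, 0, 0, 0, 0.3, 0, -1, 0.38, 0, 0, 0, 0.3]}}

```text
clock: 26.27
eef_pos: [0.5582, 0.1505, 0.2625]
tool_rot: [-0.038, 0.707, 0.037, 0.705]
ft_force: [-0.6, -1.1, -0.6]
grip_width: 0.0344
```

Run:
```python
from h import *
st();w=b2w(0,98e-3,0);go([w[0],w[1],.149],YB)
```

```text
t 26.27 p [0.5582 0.1505 0.2625] z [ 0.994  0.106 -0.003] x [-0.003 -0.002 -1.   ] F [-0.6 -1.1 -0.6] g 0.0344 j [ 0.26  0.39  0.3   1.48 -0.    1.73]
row [0.454, -0.257, 0.102] [-0.002, -0.006, 0.003]
```

>>> {"fn": "apply_moves", "kwargs": {"targets": [0, -0.07, 0.03, 0, 0, 0, 0.3, 0, -0.16, 0.06, 0, 0, 0, 0.3, 0, -0.22, 0.09, 0, 0, 0, 0.3, 0, -0.265, 0.1, 0, 0, 0, 0.3, 0.1, -0.265, 0.1, 0, 0, 0, 0.3, 0.22, -0.265, 0.1, 0, 0, 0, 0.3, 0.33, -0.265, 0.1, 0, 0, 0, 0.3, 0.41, -0.265, 0.1, 0, 0, 0, 0.3, 0.44, -0.265, 0.1, 0, 0, 0, 0.3, 0.45, -0.265, 0.1, 0, 0, 0, 0.3, 0.45, -0.265, 0.1, 0, 0, 0, 0.3]}}

```text
clock: 27.18
eef_pos: [0.5895, 0.0912, 0.1517]
tool_rot: [-0.039, 0.706, 0.039, 0.706]
ft_force: [0.1, 0.5, -1.6]
grip_width: 0.035
```

Run:
```python
from h import *
st();w=b2w(0,98e-3,0);go([w[0],w[1],.134],YB)
```

```text
t 27.18 p [0.5895 0.0912 0.1517] z [ 0.994  0.11  -0.001] x [-0.001 -0.    -1.   ] F [ 0.1  0.5 -1.6] g 0.035 j [0.15 0.47 0.13 1.23 0.   1.61]
row [0.071, -0.009, 0.001] [0.007, -0.002, -0.0]
```

>>> {"fn": "apply_moves", "kwargs": {"targets": [0.01, -0.009, 0, 0, 0, 0, 0.3, 0.025, -0.009, 0, 0, 0, 0, 0.3, 0.04, -0.009, 0, 0, 0, 0, 0.3, 0.05, -0.009, 0, 0, 0, 0, 0.3, 0.06, -0.009, 0, 0, 0, 0, 0.3, 0.068, -0.009, 0, 0, 0, 0, 0.3, 0.074, -0.009, 0, 0, 0, 0, 0.3, 0.074, -0.009, 0, 0, 0, 0, 0.3]}}

```text
clock: 27.85
eef_pos: [0.5899, 0.0888, 0.133]
tool_rot: [-0.039, 0.706, 0.039, 0.706]
ft_force: [-0.6, -0.1, -0.7]
grip_width: 0.0344
```

>>> {"fn": "apply_moves", "kwargs": {"targets": [0.002, 0, 0, 0, 0, 0, 0.3, 0.002, 0, 0, 0, 0, 0, 0.42, 0.002, 0, 0, 0, 0, 0, 0.45, 0.002, 0, 0, 0, 0, 0, 0.5, 0.002, 0, 0, 0, 0, 0, 0.6, 0, 0, 0, 0, 0, 0, 0.7, 0, 0, 0, 0, 0, 0, 0.7, -0.1, 0, 0, 0, 0, 0, 0.7, -0.2, 0, 0, 0, 0, 0, 0.7, -0.35, 0, 0, 0, 0, 0, 0.7, -0.5, 0, 0, 0, 0, 0, 0.7, -0.5, 0, 0, 0, 0, 0, 0.7]}}

```text
clock: 28.85
eef_pos: [0.5937, 0.0893, 0.2675]
tool_rot: [-0.038, 0.701, 0.039, 0.711]
ft_force: [1.0, 0.1, 1.3]
grip_width: 0.0597
```

Run:
```python
from h import *
st();snap('wrist','w13');snap('top','t13');im,_=snap('side','s13')
c=cv2.resize(im[110:280,200:360],None,fx=3.5,fy=3.5);cv2.imwrite('pics/s13c.png',c[:,:,::-1])
```

```text
t 28.85 p [0.5937 0.0893 0.2675] z [0.994 0.11  0.015] x [ 0.015  0.002 -1.   ] F [1.  0.1 1.3] g 0.0597 j [ 0.15  0.42  0.36  1.49 -0.    1.61]
```

View pics/w13.png

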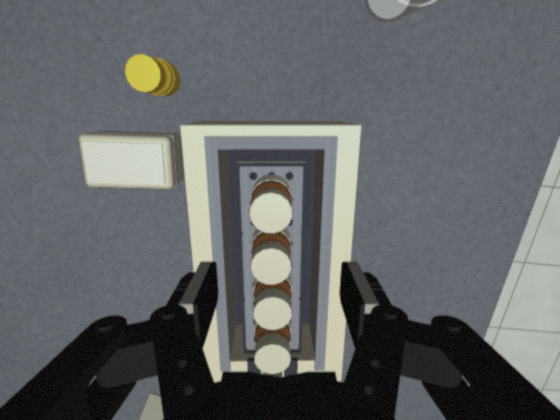

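View pics/s13c.png

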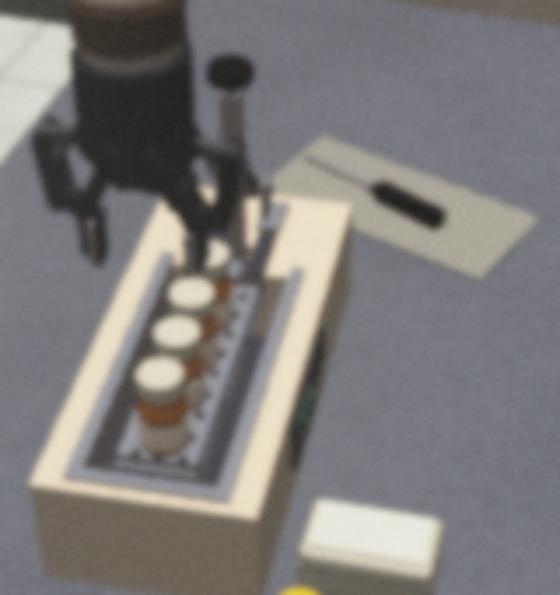

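>>> {"fn": "apply_moves", "kwargs": {"targets": [0, 0, -0.15, -0.1, 0, 0, 0.7, 0, 0, -0.3, -0.2, 0, 0, 0.7, 0, -0.04, -0.45, -0.4, 0, 0, 0.7, 0, -0.15, -0.6, -0.6, 0, 0, 0.7, 0, -0.25, -0.74, -0.8, 0, 0, 0.7, 0, -0.36, -0.74, -1, 0, 0, 0.7, 0, -0.36, -0.74, -1, 0, 0, 0.7, 0, -0.36, -0.74, -1, 0, 0, 0.7]}}

```text
clock: 29.67
eef_pos: [0.4149, -0.022, 0.2573]
tool_rot: [-0.211, 0.676, 0.211, 0.674]
ft_force: [0.4, 0.5, -1.4]
grip_width: 0.0595
```

Run:
```python
from h import *
st();go([.42,-.25,.28],np.radians(70))
```

```text
t 29.67 p [ 0.4149 -0.022   0.2573] z [ 0.822  0.569 -0.002] x [-0.002  0.    -1.   ] F [ 0.4  0.5 -1.4] g 0.0595 j [-0.05  0.06 -0.14  1.37  0.    0.91]
row [-0.091, -0.761, -0.503] [-1.232, -0.002, -0.004]
```

>>> {"fn": "apply_moves", "kwargs": {"targets": [-0.02, -0.13, -0.08, -0.2, 0, 0, 0.7, -0.04, -0.26, -0.17, -0.4, 0, 0, 0.7, -0.06, -0.39, -0.26, -0.6, 0, 0, 0.7, -0.08, -0.52, -0.35, -0.8, 0, 0, 0.7, -0.09, -0.65, -0.43, -1, 0, 0, 0.7, -0.09, -0.76, -0.5, -1, 0, 0, 0.7, -0.09, -0.76, -0.5, -1, 0, 0, 0.7, -0.09, -0.76, -0.5, -1, 0, 0, 0.7]}}

```text
clock: 30.33
eef_pos: [0.4229, -0.249, 0.2791]
tool_rot: [-0.371, 0.602, 0.373, 0.601]
ft_force: [-0.4, 1.6, 0.2]
grip_width: 0.0597
```

Run:
```python
from h import *
st();snap('wrist','w14');snap('top','t14');go([.5185,-.3767,.15],np.radians(70))
```

```text
t 30.33 p [ 0.4229 -0.249   0.2791] z [0.448 0.894 0.001] x [-0.002  0.002 -1.   ] F [-0.4  1.6  0.2] g 0.0597 j [-0.53  0.21  0.09  1.45  0.   -0.07]
row [0.517, -0.575, -0.294] [-0.223, 0.002, -0.005]
```

View pics/w14.png

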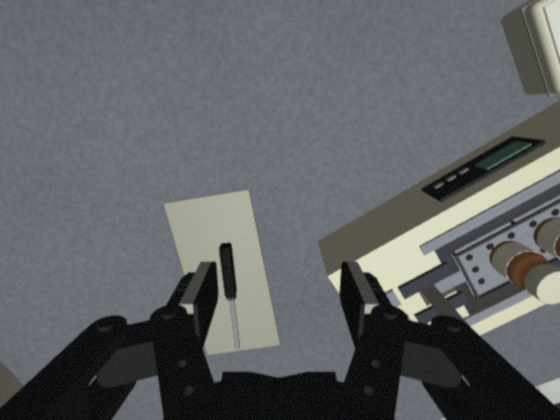

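View pics/t14.png

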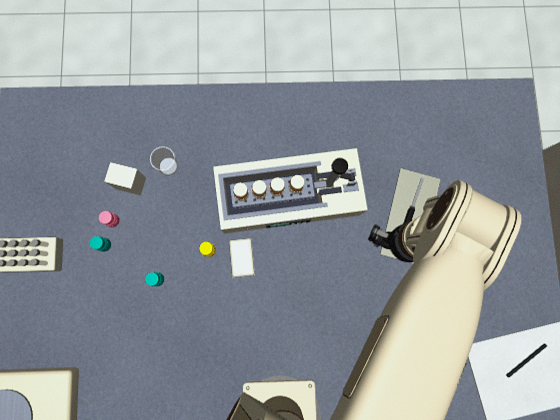

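```bash
cat > rod.py <<'E'
from h import *
import sys
z=np.load('pics/%s.npz'%sys.argv[1]);x0,x1,y0,y1=map(int,sys.argv[2:6]);zh=float(sys.argv[6]) if len(sys.argv)>6 else .02
o={'eef_pos':z['p'],'tool_rot':z['q']};p,T=cam('wrist' if sys.argv[1][0]=='w' else 'top',o)
im=z['im'];bk=(im.max(2)<75).astype(np.uint8);m=np.zeros_like(bk);m[y0:y1,x0:x1]=bk[y0:y1,x0:x1]
ys,xs=np.nonzero(m);P=np.array([onz(p,T,a,b,zh)[:2] for a,b in zip(xs,ys)])
print('handle',cv2.minAreaRect((P*1000).astype(np.float32)),len(P),P.mean(0))
E
python3 rod.py w14 218 240 238 302
python3 - <<'E'
from h import *
z=np.load('pics/w14.npz');o={'eef_pos':z['p'],'tool_rot':z['q']};p,T=cam('wrist',o)
for u,v in [(226,243),(233,298),(238,347)]: print(onz(p,T,u,v,.014))
for u,v in [(165,205),(249,191),(279,343)]: print('mat',onz(p,T,u,v,.004))
E
```

```text
handle ((517.8722534179688, -373.7862243652344), (16.772165298461914, 87.0367660522461), 66.62274932861328) 641 [ 0.51670112 -0.37314948]
[ 0.48073872 -0.35668517  0.014     ]
[ 0.56203945 -0.39082462  0.014     ]
[ 0.64242782 -0.42666301  0.014     ]
mat [ 0.39729632 -0.40692882  0.004     ]
mat [ 0.43136155 -0.29496286  0.004     ]
mat [ 0.67198121 -0.37003775  0.004     ]
```

Run:
```python
from h import *
go([.5232,-.3763,.10],np.radians(67))
```

```text
row [0.717, -0.591, -0.285] [-0.118, 0.002, -0.005]
```

>>> {"fn": "apply_moves", "kwargs": {"targets": [0.05, -0.15, -0.07, -0.06, 0, 0, 0.6, 0.15, -0.3, -0.14, -0.12, 0, 0, 0.5, 0.3, -0.45, -0.21, -0.12, 0, 0, 0.4, 0.45, -0.59, -0.285, -0.12, 0, 0, 0.4, 0.6, -0.59, -0.285, -0.12, 0, 0, 0.4, 0.7, -0.59, -0.285, -0.12, 0, 0, 0.4, 0.7, -0.59, -0.285, -0.12, 0, 0, 0.4, 0.7, -0.59, -0.285, -0.12, 0, 0, 0.4]}}

```text
clock: 31.1
eef_pos: [0.5212, -0.3742, 0.1015]
tool_rot: [-0.388, 0.59, 0.394, 0.588]
ft_force: [0.5, -0.3, -0.1]
grip_width: 0.0341
```

Run:
```python
from h import *
st();go([.5232,-.3763,.012],np.radians(67));snap('wrist','w15')
```

```text
t 31.1 p [ 0.5212 -0.3742  0.1015] z [0.388 0.922 0.003] x [-0.008  0.006 -1.   ] F [ 0.5 -0.3 -0.1] g 0.0341 j [-0.62  0.6   0.22  1.19  0.   -0.22]
row [0.358, -0.014, -0.006] [0.005, 0.005, -0.019]
```

View pics/w15.png

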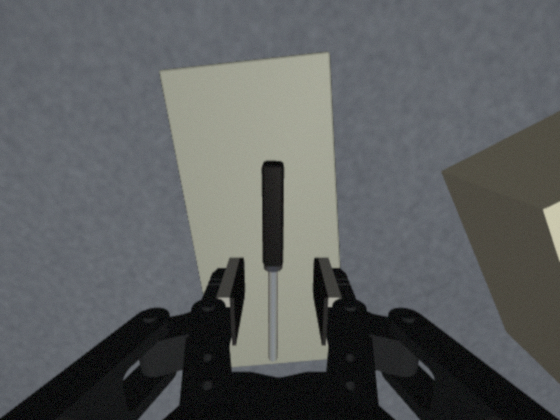

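```bash
python3 rod.py w15 255 292 155 272
python3 - <<'E'
from h import *
z=np.load('pics/w15.npz');o={'eef_pos':z['p'],'tool_rot':z['q']};p,T=cam('wrist',o)
for u,v in [(273,162),(272,268),(272,358)]: print(onz(p,T,u,v,.014))
E
```

```text
handle ((519.5322875976562, -375.95355224609375), (15.12850570678711, 85.52674102783203), 66.71482849121094) 2203 [ 0.51727778 -0.37493959]
[ 0.48190545 -0.35942267  0.014     ]
[ 0.55997566 -0.3936819   0.014     ]
[ 0.6415611  -0.42866123  0.014     ]
```

Run:
```python
from h import *
go([.523,-.3775,.009],np.radians(66.8))
```

```text
row [0.384, -0.006, -0.008] [0.012, 0.002, -0.008]
```

>>> {"fn": "apply_moves", "kwargs": {"targets": [0.1, -0.006, -0.008, 0.01, 0, 0, 0.4, 0.2, -0.006, -0.008, 0.01, 0, 0, 0.4, 0.28, -0.006, -0.008, 0.01, 0, 0, 0.38, 0.33, -0.006, -0.008, 0.01, 0, 0, 0.36, 0.36, -0.006, -0.008, 0.01, 0, 0, 0.34, 0.36, -0.006, -0.008, 0.01, 0, 0, 0.34, 0.36, -0.006, -0.008, 0.01, 0, 0, 0.34]}}

```text
clock: 31.73
eef_pos: [0.5251, -0.3804, 0.0187]
tool_rot: [-0.39, 0.59, 0.388, 0.591]
ft_force: [-0.3, 0.1, -0.1]
grip_width: 0.0292
```

Run:
```python
from h import *
st();go([.523,-.3775,.008],np.radians(66.8));snap('wrist','w16')
```

```text
t 31.73 p [ 0.5251 -0.3804  0.0187] z [ 0.394  0.919 -0.001] x [ 0.003 -0.002 -1.   ] F [-0.3  0.1 -0.1] g 0.0292 j [-0.63  0.68  0.12  1.01  0.   -0.22]
row [0.043, 0.012, 0.008] [-0.0, -0.001, 0.007]
```

View pics/w16.png

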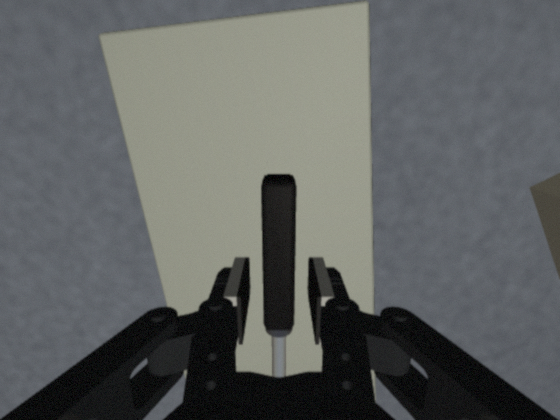

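>>> {"fn": "apply_moves", "kwargs": {"targets": [0.02, 0.01, 0.005, 0, 0, 0, 0.34, 0.035, 0.01, 0.005, 0, 0, 0, 0.34, 0.04, 0.01, 0.005, 0, 0, 0, 0.34, 0.04, 0.01, 0.005, 0, 0, 0, 0.3, 0.04, 0.01, 0.005, 0, 0, 0, 0.2, 0.04, 0.01, 0.005, 0, 0, 0, 0.1, 0.04, 0.01, 0.005, 0, 0, 0, 0.1, 0.04, 0.01, 0.005, 0, 0, 0, 0.1, 0.04, 0.01, 0.005, 0, 0, 0, 0.1]}}

```text
clock: 32.53
eef_pos: [0.5219, -0.3782, 0.0061]
tool_rot: [-0.389, 0.59, 0.389, 0.591]
ft_force: [0.5, -0.8, 0.9]
grip_width: 0.0144
```

>>> {"fn": "apply_moves", "kwargs": {"targets": [-0.03, 0, 0, 0, 0, 0, 0.1, -0.07, 0, 0, 0, 0, 0, 0.1, -0.13, 0, 0, 0, 0, 0, 0.1, -0.22, 0, 0, 0, 0, 0, 0.1, -0.32, 0, 0, 0, 0, 0, 0.1, -0.43, 0, 0, 0, 0, 0, 0.1, -0.54, 0, 0, 0, 0, 0, 0.1, -0.64, 0, 0, 0, 0, 0, 0.1, -0.7, 0, 0, 0, 0, 0, 0.1, -0.72, 0, 0, 0, 0, 0, 0.1, -0.72, 0, 0, 0, 0, 0, 0.1]}}

```text
clock: 33.45
eef_pos: [0.5227, -0.3787, 0.1887]
tool_rot: [-0.391, 0.59, 0.387, 0.591]
ft_force: [0.8, -0.3, -0.1]
grip_width: 0.0145
```

Run:
```python
from h import *
st();snap('wrist','w17');snap('top','t17');im,_=snap('side','s17')
c=cv2.resize(im[90:250,230:390],None,fx=3.5,fy=3.5);cv2.imwrite('pics/s17c.png',c[:,:,::-1])
```

```text
t 33.45 p [ 0.5227 -0.3787  0.1887] z [ 0.395  0.919 -0.001] x [ 0.004 -0.003 -1.   ] F [ 0.8 -0.3 -0.1] g 0.0145 j [-0.63  0.55  0.36  1.37  0.   -0.22]
```

View pics/w17.png

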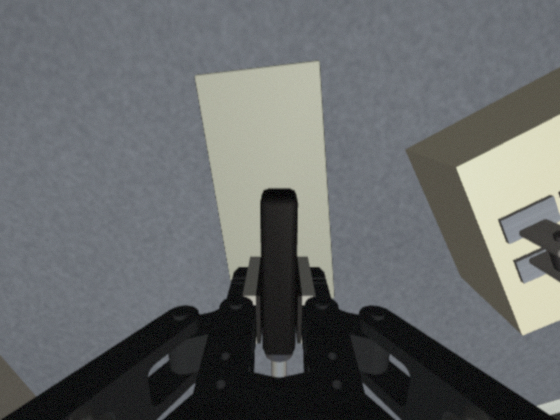

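View pics/s17c.png

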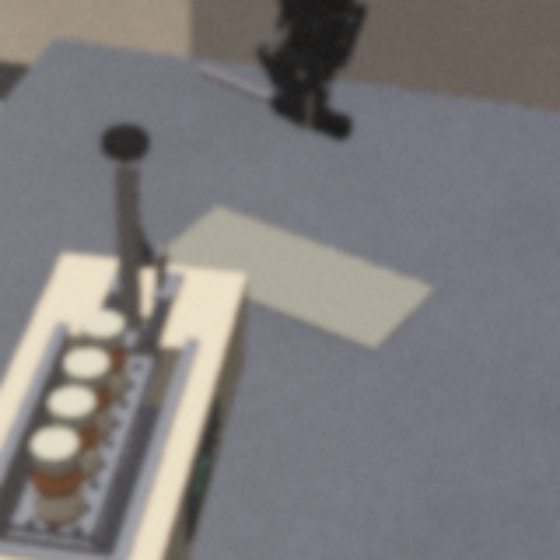

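Run:
```python
from h import *
im=np.load('pics/t17.npz')['im'];c=cv2.resize(im[140:260,330:480],None,fx=5,fy=5);cv2.imwrite('pics/t17c.png',c[:,:,::-1])
im=np.load('pics/s17.npz')['im'];c=cv2.resize(im[95:145,265:345],None,fx=9,fy=9);cv2.imwrite('pics/s17d.png',c[:,:,::-1])
```

```text
(no output)
```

View pics/t17c.png

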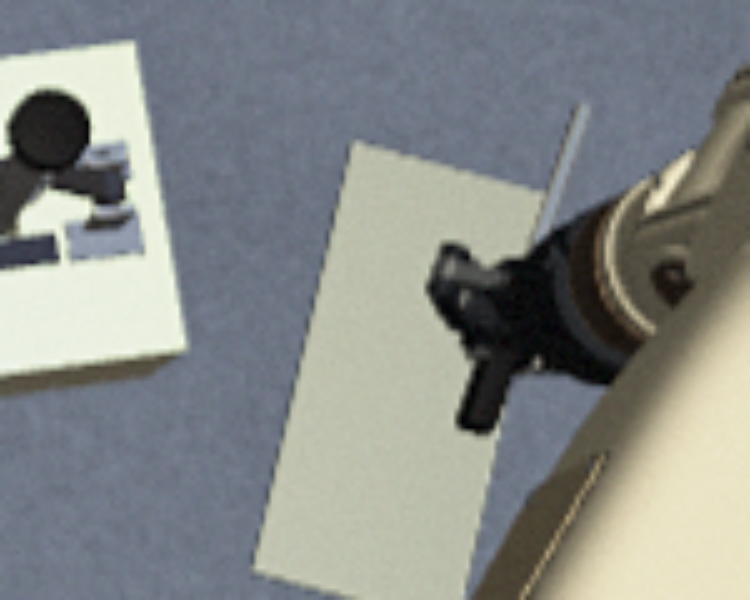

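View pics/s17d.png

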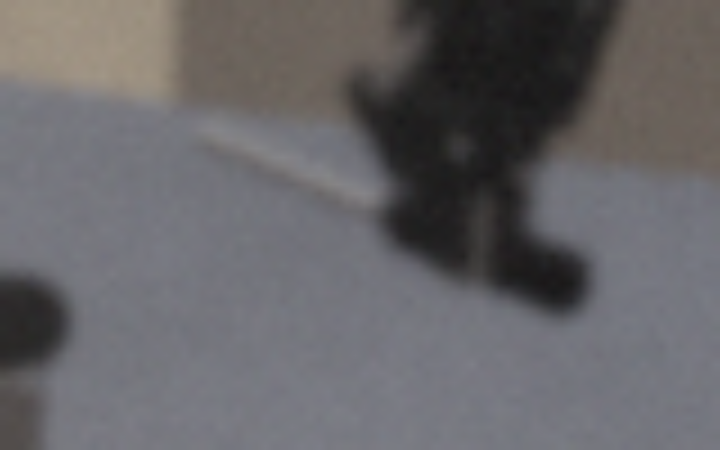

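```bash
cat >> h.py <<'E'
def tri(uvs):
    A=np.zeros((3,3));b=np.zeros(3);rs=[]
    for n,u,v in uvs:
        p,T=cam(n);c,d=ray(p,T,u,v);d=d/np.linalg.norm(d);M=np.eye(3)-np.outer(d,d);A+=M;b+=M@c;rs.append((M,c))
    x=np.linalg.solve(A,b);return x,[np.linalg.norm(M@(x-c)) for M,c in rs]
E
python3 - <<'E'
from h import *
z=np.load('pics/w17.npz');R0=R.from_quat(z['q']).as_matrix()
for nm,uv in dict(tip=[('side',287.8,109.4),('top',446.6,161)],rear=[('side',329,127.5),('top',425,223)]).items():
    x,r=tri(uv); print(nm,np.round(x,4),np.round(r,4),'tool',np.round(R0.T@(x-z['p']),4))
E
```

```text
tip [ 0.6393 -0.4324  0.1928] [0.0029 0.0029] tool [-0.0035 -0.1284 -0.0033]
rear [ 0.4841 -0.3669  0.1873] [0.0046 0.0046] tool [ 0.0012  0.0401 -0.0044]
```

Run:
```python
from h import *
w=b2w(-.22,-.17,.19);print(w);go(w,np.radians(96.14))
```

```text
[ 0.39984492 -0.20095561  0.19      ]
row [-0.02, 0.724, 0.457] [-1.026, 0.003, -0.005]
```

>>> {"fn": "apply_moves", "kwargs": {"targets": [-0.02, 0.1, 0.03, -0.1, 0, 0, 0.1, -0.02, 0.22, 0.08, -0.2, 0, 0, 0.1, -0.02, 0.34, 0.14, -0.3, 0, 0, 0.1, -0.02, 0.46, 0.22, -0.45, 0, 0, 0.1, -0.02, 0.57, 0.3, -0.6, 0, 0, 0.1, -0.02, 0.66, 0.37, -0.75, 0, 0, 0.1, -0.02, 0.71, 0.43, -0.9, 0, 0, 0.1, -0.02, 0.724, 0.457, -1, 0, 0, 0.1, -0.02, 0.724, 0.457, -1, 0, 0, 0.1, -0.02, 0.724, 0.457, -1, 0, 0, 0.1]}}

```text
clock: 34.43
eef_pos: [0.4001, -0.2012, 0.1901]
tool_rot: [-0.522, 0.476, 0.523, 0.476]
ft_force: [0.4, -0.5, -0.6]
grip_width: 0.0146
```

Run:
```python
from h import *
st();w=b2w(-.19,-.17,.123);go(w,np.radians(96.14))
im,_=snap('wrist','w18')
im,_=snap('top','t18');c=cv2.resize(im[140:280,260:400],None,fx=4.2,fy=4.2,interpolation=cv2.INTER_CUBIC);cv2.imwrite('pics/t18c.png',c[:,:,::-1])
im,_=snap('side','s18');c=cv2.resize(im[110:210,230:350],None,fx=6,fy=6,interpolation=cv2.INTER_CUBIC);cv2.imwrite('pics/s18c.png',c[:,:,::-1])
```

```text
t 34.43 p [ 0.4001 -0.2012  0.1901] z [-0.094  0.996  0.001] x [-0.001  0.    -1.   ] F [ 0.4 -0.5 -0.6] g 0.0146 j [-0.47  0.16 -0.2   1.21 -0.   -0.56]
row [0.268, -0.12, 0.003] [-0.027, 0.001, -0.003]
```

View pics/w18.png

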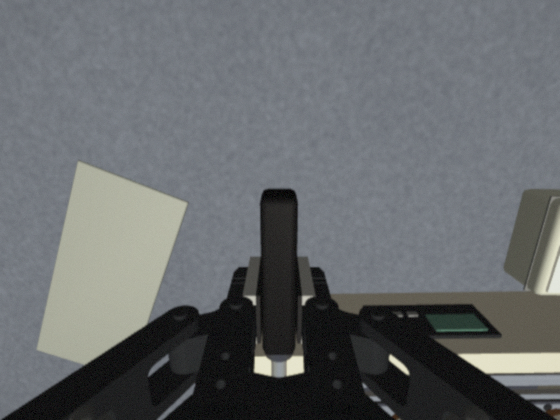

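View pics/t18c.png

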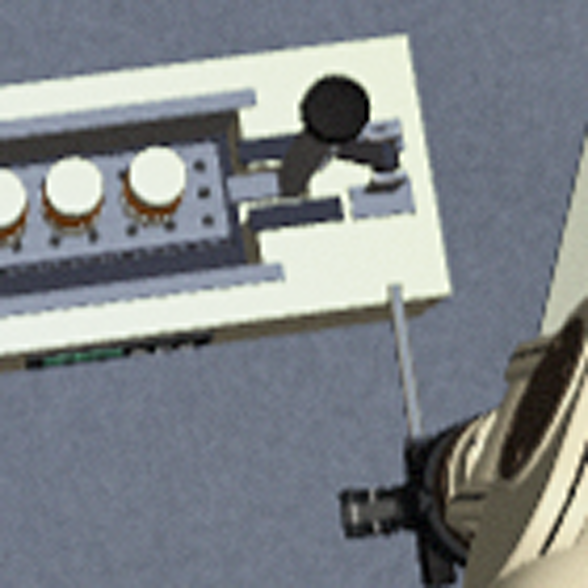

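View pics/s18c.png

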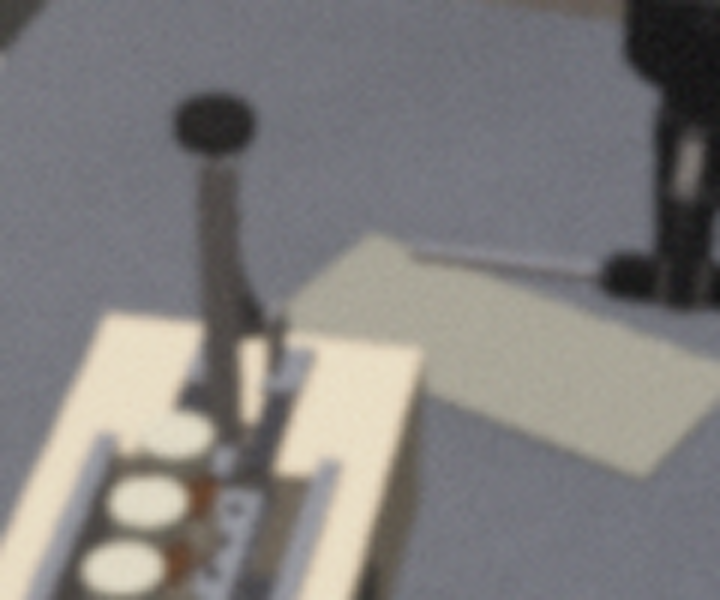

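Run:
```python
from h import *
z=np.load('pics/w18.npz');R0=R.from_quat(z['q']).as_matrix()
for nm,uv in dict(tip=[('side',299.2,152.8),('top',354.0,208.6)],front=[('side',330,155.3),('top',358.3,243.6)],knob=[('side',230+215/6,110+118/6),('top',260+336/4.2,140+108/4.2)]).items():
    x,r=tri(uv); b=x-OB;print(nm,np.round(x,4),np.round(r,4),'tool',np.round(R0.T@(x-z['p']),4),'bath',np.round([b@XB,b@YBv],4))
b=z['p']-OB;print('tcp bath',b@XB,b@YBv)
```

```text
tip [ 0.5276 -0.1929  0.1932] [0.0005 0.0005] tool [-0.0033 -0.1277 -0.0036] bath [-0.0921 -0.1756]
front [ 0.4395 -0.1971  0.1997] [0.0024 0.0024] tool [-0.0096 -0.0396  0.0005] bath [-0.1802 -0.1704]
knob [ 0.6129 -0.149   0.2805] [0.0012 0.0012] tool [-0.0907 -0.2166  0.0321] bath [-0.0026 -0.1411]
tcp bath -0.2197956647240097 -0.17028130832430624
```

Run:
```python
from h import *
go(b2w(-.195,-.167,.127),np.radians(96.14))
```

```text
row [0.254, -0.097, 0.019] [-0.029, 0.0, -0.001]
```

>>> {"fn": "apply_moves", "kwargs": {"targets": [0.05, -0.03, 0.01, -0.03, 0, 0, 0.1, 0.11, -0.06, 0.02, -0.03, 0, 0, 0.1, 0.17, -0.09, 0.02, -0.03, 0, 0, 0.1, 0.22, -0.097, 0.02, -0.03, 0, 0, 0.1, 0.252, -0.097, 0.02, -0.03, 0, 0, 0.1, 0.252, -0.097, 0.02, -0.03, 0, 0, 0.1, 0.252, -0.097, 0.02, -0.03, 0, 0, 0.1]}}

```text
clock: 35.17
eef_pos: [0.4238, -0.1946, 0.1275]
tool_rot: [-0.526, 0.472, 0.527, 0.472]
ft_force: [-0.3, -0.3, -1.5]
grip_width: 0.0149
```

Run:
```python
from h import *
st();go(b2w(-.11,-.167,.127),np.radians(96.14))
o=bot.get_obs();b=o['eef_pos']-OB;print(b@XB,b@YBv)
im,_=snap('top','t19');c=cv2.resize(im[150:250,310:410],None,fx=6,fy=6,interpolation=cv2.INTER_CUBIC);cv2.imwrite('pics/t19c.png',c[:,:,::-1])
im,_=snap('side','s19');c=cv2.resize(im[120:210,240:350],None,fx=6.5,fy=6.5,interpolation=cv2.INTER_CUBIC);cv2.imwrite('pics/s19c.png',c[:,:,::-1])
```

```text
t 35.17 p [ 0.4238 -0.1946  0.1275] z [-0.108  0.994  0.001] x [-0.001  0.001 -1.   ] F [-0.3 -0.3 -1.5] g 0.0149 j [-0.43  0.25 -0.26  1.06 -0.   -0.54]
row [0.002, -0.342, -0.003] [0.002, 0.001, -0.003]
-0.19550336081034242 -0.16626438596008672
```

View pics/t19c.png

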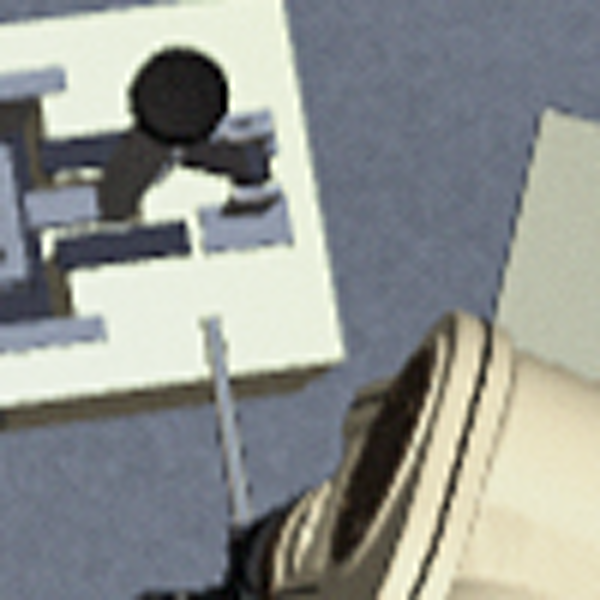

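View pics/s19c.png

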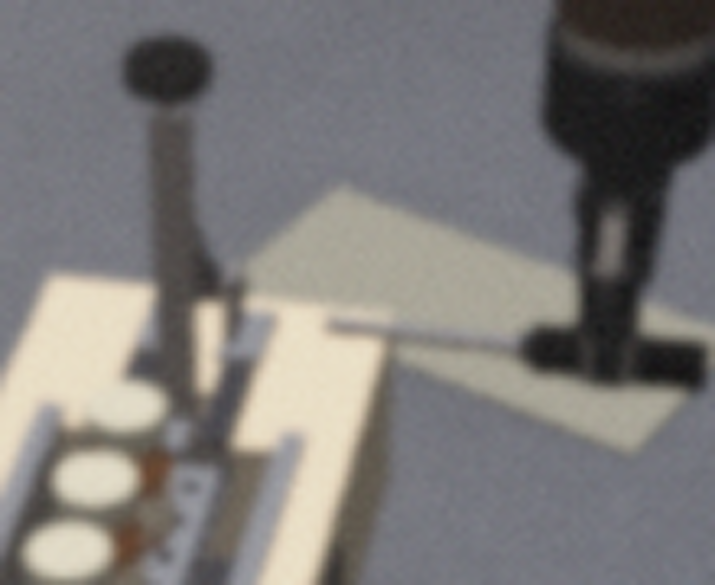

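Run:
```python
from h import *
for nm,uv in dict(tip=[('top',345,203.7),('side',291.1,169.8)],cheektop=[('top',310+252/6,150+207/6),('side',240+237/6.5,120+282/6.5)]).items():
    x,r=tri(uv); b=x-OB;print(nm,np.round(x,4),np.round(r,4),'bath',np.round([b@XB,b@YBv],4))
p,T=cam('top')
for u,v in [(200,205),(290,193),(205,252),(295,240)]:
    b=onz(p,T,310+u/6,150+v/6,.1)-OB;print(np.round([b@XB,b@YBv],4))
```

```text
tip [ 0.5494 -0.1825  0.1352] [0.0014 0.0014] bath [-0.0693 -0.1676]
cheektop [ 0.6012 -0.2037  0.1331] [0.0001 0.0001] bath [-0.0201 -0.1943]
[-0.0097 -0.1789]
[-0.0097 -0.2196]
[-0.0311 -0.1776]
[-0.031  -0.2183]
```

>>> {"fn": "apply_moves", "kwargs": {"targets": [0, -0.04, 0, 0, 0, 0, 0.1, 0, -0.08, 0, 0, 0, 0, 0.1, 0, -0.12, 0, 0, 0, 0, 0.1, 0, -0.16, 0, 0, 0, 0, 0.1, 0, -0.2, 0, 0, 0, 0, 0.1, 0, -0.24, 0, 0, 0, 0, 0.1, 0, -0.28, 0, 0, 0, 0, 0.1, 0, -0.32, 0, 0, 0, 0, 0.1, 0, -0.35, 0, 0, 0, 0, 0.1, 0, -0.36, 0, 0, 0, 0, 0.1, 0, -0.36, 0, 0, 0, 0, 0.1]}}

```text
clock: 36.18
eef_pos: [0.5143, -0.1844, 0.1277]
tool_rot: [-0.527, 0.472, 0.527, 0.472]
ft_force: [-0.1, 0.0, -0.8]
grip_width: 0.0149
```

Run:
```python
from h import *
st()
o=bot.get_obs();b=o['eef_pos']-OB;print(b@XB,b@YBv)
im,_=snap('top','t20');c=cv2.resize(im[150:250,310:410],None,fx=6,fy=6,interpolation=cv2.INTER_CUBIC);cv2.imwrite('pics/t20c.png',c[:,:,::-1])
im,_=snap('side','s20');c=cv2.resize(im[120:210,240:350],None,fx=6.5,fy=6.5,interpolation=cv2.INTER_CUBIC);cv2.imwrite('pics/s20c.png',c[:,:,::-1])
```

```text
t 36.18 p [ 0.5143 -0.1844  0.1277] z [-0.11   0.994  0.   ] x [-0. -0. -1.] F [-0.1  0.  -0.8] g 0.0149 j [-0.34  0.4  -0.05  1.12 -0.   -0.45]
-0.10439665213548065 -0.16578412883989443
```

View pics/t20c.png

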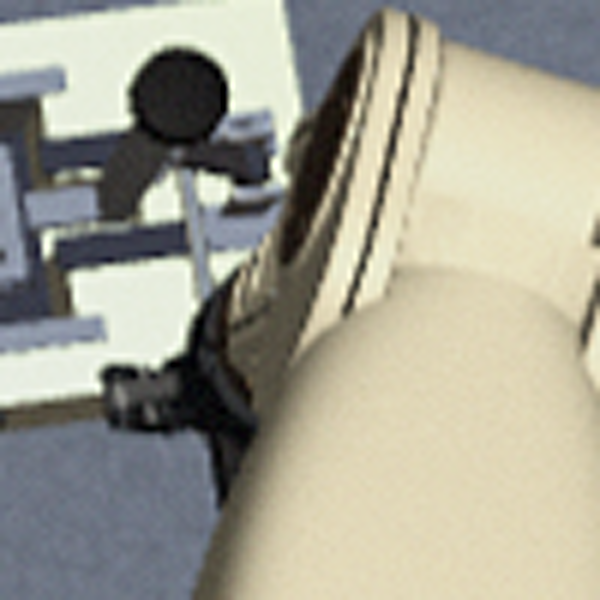

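View pics/s20c.png

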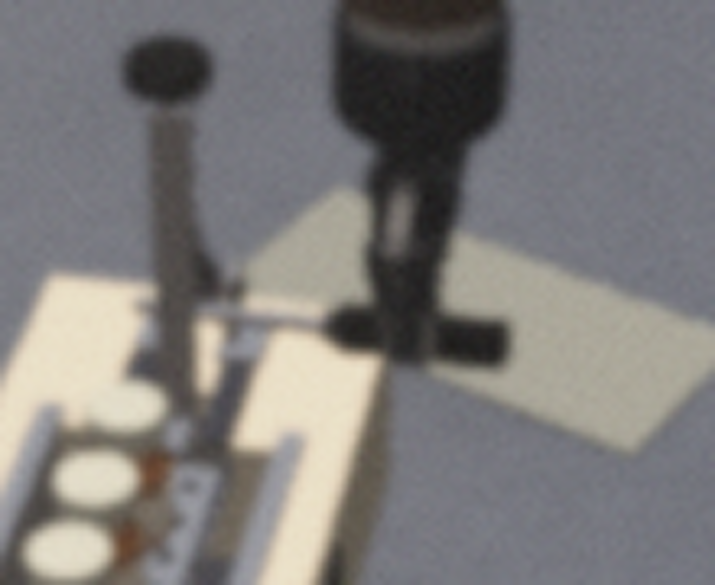

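>>> {"fn": "apply_moves", "kwargs": {"targets": [-0.03, 0, 0.004, 0, 0, 0, 0.1, -0.055, 0, 0.008, 0, 0, 0, 0.1, -0.075, 0, 0.008, 0, 0, 0, 0.1, -0.092, 0, 0.006, 0, 0, 0, 0.1, -0.1, 0, -0.002, 0, 0, 0, 0.1, -0.107, 0, -0.011, 0, 0, 0, 0.1, -0.115, 0, -0.022, 0, 0, 0, 0.1, -0.122, 0, -0.034, 0, 0, 0, 0.1, -0.122, 0, -0.034, 0, 0, 0, 0.1]}}

```text
clock: 37.03
eef_pos: [0.5148, -0.1938, 0.1587]
tool_rot: [0.527, -0.472, -0.526, -0.472]
ft_force: [0.1, -0.5, -0.5]
grip_width: 0.0148
```

Run:
```python
from h import *
st()
o=bot.get_obs();b=o['eef_pos']-OB;print(b@XB,b@YBv)
im,_=snap('top','t21');c1=cv2.resize(im[150:220,300:370],None,fx=5.5,fy=5.5,interpolation=cv2.INTER_CUBIC)
im,_=snap('side','s21');c2=cv2.resize(im[120:190,250:320],None,fx=5.5,fy=5.5,interpolation=cv2.INTER_CUBIC);cv2.imwrite('pics/c21.png',np.hstack([c1,c2])[:,:,::-1])
```

```text
t 37.03 p [ 0.5148 -0.1938  0.1587] z [-0.108  0.994 -0.001] x [ 0.    -0.001 -1.   ] F [ 0.1 -0.5 -0.5] g 0.0148 j [-0.36  0.38  0.01  1.2  -0.   -0.47]
-0.10491349505052289 -0.17519347090981713
```

View pics/c21.png

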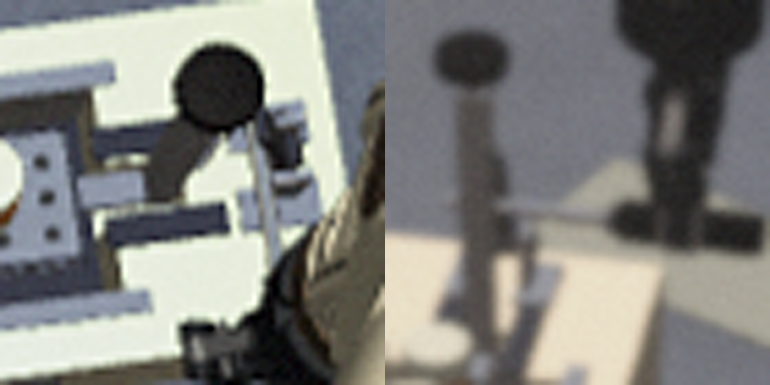

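>>> {"fn": "apply_moves", "kwargs": {"targets": [-0.006, 0, -0.012, 0, 0, 0, 0.1, -0.012, 0, -0.025, 0, 0, 0, 0.1, -0.015, 0, -0.038, 0, 0, 0, 0.1, -0.018, 0, -0.05, 0, 0, 0, 0.1, -0.02, 0, -0.063, 0, 0, 0, 0.1, -0.02, 0, -0.076, 0, 0, 0, 0.1, -0.019, 0, -0.09, 0, 0, 0, 0.1, -0.018, 0, -0.104, 0, 0, 0, 0.1, -0.015, 0, -0.117, 0, 0, 0, 0.1, -0.012, 0, -0.13, 0, 0, 0, 0.1, -0.007, 0, -0.142, 0, 0, 0, 0.1, -0.002, 0, -0.154, 0, 0, 0, 0.1]}}

```text
clock: 38.13
eef_pos: [0.5189, -0.2316, 0.1588]
tool_rot: [0.527, -0.472, -0.527, -0.472]
ft_force: [-0.5, 0.2, -0.7]
grip_width: 0.0148
```

Run:
```python
from h import *
st()
o=bot.get_obs();b=o['eef_pos']-OB;print(b@XB,b@YBv)
im,_=snap('top','t22');c1=cv2.resize(im[150:220,300:370],None,fx=5.5,fy=5.5,interpolation=cv2.INTER_CUBIC)
im,_=snap('side','s22');c2=cv2.resize(im[120:190,250:320],None,fx=5.5,fy=5.5,interpolation=cv2.INTER_CUBIC);cv2.imwrite('pics/c22.png',np.hstack([c1,c2])[:,:,::-1])
```

```text
t 38.13 p [ 0.5189 -0.2316  0.1588] z [-0.109  0.994 -0.   ] x [ 0. -0. -1.] F [-0.5  0.2 -0.7] g 0.0148 j [-0.42  0.41  0.06  1.22 -0.   -0.53]
-0.10495676195442519 -0.2132190472152185
```

View pics/c22.png

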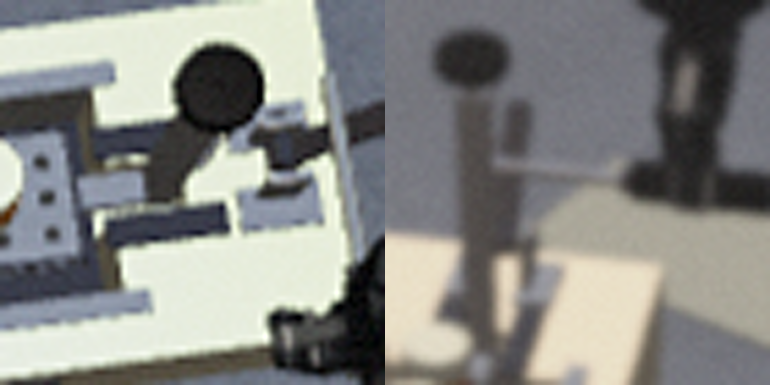

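>>> {"fn": "apply_moves", "kwargs": {"targets": [-0.01, 0, 0.03, 0, 0, 0, 0.1, -0.02, 0, 0.06, 0, 0, 0, 0.1, -0.02, 0.08, 0.06, 0, 0, 0, 0.1, -0.02, 0.16, 0.06, 0, 0, 0, 0.1, -0.02, 0.26, 0.06, 0, 0, 0, 0.1, -0.02, 0.36, 0.06, 0, 0, 0, 0.1, -0.04, 0.46, 0.06, 0, 0, 0, 0.1, -0.08, 0.56, 0.06, 0, 0, 0, 0.1, -0.12, 0.62, 0.06, 0, 0, 0, 0.1, -0.12, 0.65, 0.06, 0, 0, 0, 0.1, -0.12, 0.65, 0.06, 0, 0, 0, 0.1]}}

```text
clock: 39.15
eef_pos: [0.355, -0.2338, 0.1898]
tool_rot: [0.527, -0.472, -0.526, -0.472]
ft_force: [-0.6, -0.0, -1.5]
grip_width: 0.0148
```

Run:
```python
from h import *
st()
snap('wrist','w23')
im,_=snap('top','t23');c1=cv2.resize(im[145:245,300:400],None,fx=3.9,fy=3.9,interpolation=cv2.INTER_CUBIC)
im,_=snap('side','s23');c2=cv2.resize(im[110:210,240:340],None,fx=3.9,fy=3.9,interpolation=cv2.INTER_CUBIC);cv2.imwrite('pics/c23.png',np.hstack([c1,c2])[:,:,::-1])
```

```text
t 39.15 p [ 0.355  -0.2338  0.1898] z [-0.108  0.994 -0.001] x [ 0.002 -0.001 -1.   ] F [-0.6 -0.  -1.5] g 0.0148 j [-0.58  0.12 -0.26  1.19  0.   -0.69]
```

View pics/c23.png

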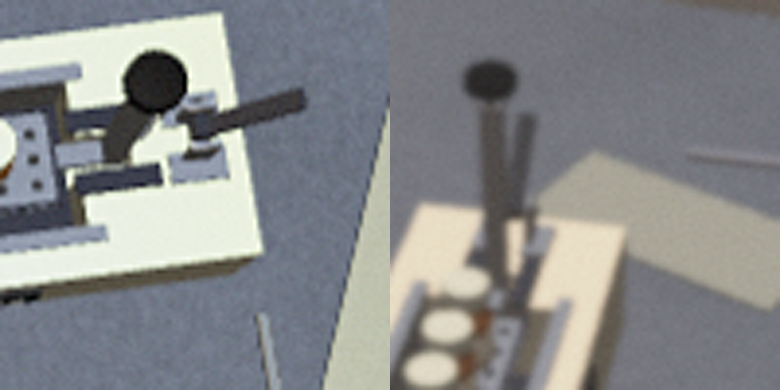

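View pics/w23.png

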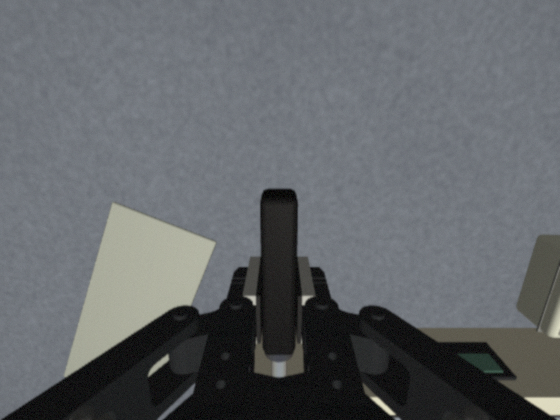

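Run:
```python
from h import *
x,r=tri([('top',376.7,170.4),('side',275.4,139.8)]);b=x-OB;print(x,r,b@XB,b@YBv)
dy=b@YBv+.196;dz=x[2]-.13;print('pawl',.66+np.arctan2(-dy,dz))
# mat pose center .5337,-.3917, yaw -17.2; target rod pose: rod centre at mat centre -0.045 along... 
c=np.array([.5337,-.3917]);a=np.radians(-17.2);d=np.array([np.cos(a),np.sin(a)])
g=c-0.047*d;print('rod_grip',g,'tcp',g+.005*d)
t=g+.005*d;go([t[0],t[1],.15],np.pi/2+a)
```

```text
[ 0.62389854 -0.25860113  0.18041409] [np.float64(0.0016830457038984584), np.float64(0.001683045703898658)] -0.003397325394465942 -0.25127921303033385
pawl 1.4913962345111595
rod_grip [ 0.48880192 -0.37780172] tcp [ 0.49357831 -0.37928026]
row [0.155, -0.481, -0.639] [0.82, 0.0, 0.001]
```

>>> {"fn": "apply_moves", "kwargs": {"targets": [0, 0, -0.06, 0.2, 0, 0, 0.1, 0, 0, -0.14, 0.4, 0, 0, 0.1, 0, -0.03, -0.24, 0.6, 0, 0, 0.1, 0.02, -0.1, -0.35, 0.75, 0, 0, 0.1, 0.05, -0.18, -0.45, 0.82, 0, 0, 0.1, 0.08, -0.28, -0.55, 0.82, 0, 0, 0.1, 0.11, -0.38, -0.62, 0.82, 0, 0, 0.1, 0.14, -0.45, -0.64, 0.82, 0, 0, 0.1, 0.155, -0.48, -0.64, 0.82, 0, 0, 0.1, 0.155, -0.48, -0.64, 0.82, 0, 0, 0.1, 0.155, -0.48, -0.64, 0.82, 0, 0, 0.1]}}

```text
clock: 40.22
eef_pos: [0.4921, -0.3788, 0.1488]
tool_rot: [-0.419, 0.569, 0.421, 0.569]
ft_force: [0.6, -0.9, -1.4]
grip_width: 0.0145
```

Run:
```python
from h import *
st();a=np.radians(-17.2)
go([.4936,-.3793,.02],np.pi/2+a);snap('wrist','w24')
```

```text
t 40.22 p [ 0.4921 -0.3788  0.1488] z [0.295 0.956 0.001] x [-0.003  0.002 -1.   ] F [ 0.6 -0.9 -1.4] g 0.0145 j [-0.66  0.53  0.21  1.26 -0.   -0.36]
row [0.515, -0.008, -0.001] [0.002, 0.002, -0.006]
```

View pics/w24.png

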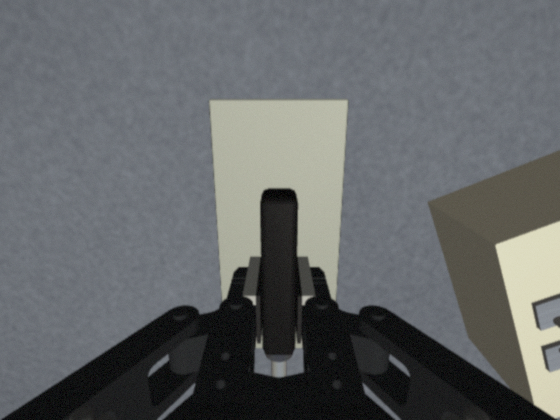

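>>> {"fn": "apply_moves", "kwargs": {"targets": [0.08, 0, 0, 0, 0, 0, 0.1, 0.18, 0, 0, 0, 0, 0, 0.1, 0.28, 0, 0, 0, 0, 0, 0.1, 0.38, 0, 0, 0, 0, 0, 0.1, 0.46, 0, 0, 0, 0, 0, 0.1, 0.51, 0, 0, 0, 0, 0, 0.1, 0.53, 0, 0, 0, 0, 0, 0.1, 0.54, 0, 0, 0, 0, 0, 0.1, 0.55, 0, 0, 0, 0, 0, 0.1, 0.555, 0, 0, 0, 0, 0, 0.1, 0.555, 0, 0, 0, 0, 0, 0.1]}}

```text
clock: 41.18
eef_pos: [0.4929, -0.3805, 0.0126]
tool_rot: [-0.42, 0.569, 0.419, 0.569]
ft_force: [-0.4, 0.5, -1.2]
grip_width: 0.0143
```

>>> {"fn": "apply_moves", "kwargs": {"targets": [0.008, 0, 0, 0, 0, 0, 0.1, 0.016, 0, 0, 0, 0, 0, 0.1, 0.024, 0, 0, 0, 0, 0, 0.1, 0.024, 0, 0, 0, 0, 0, 0.1]}}

```text
clock: 41.52
eef_pos: [0.4927, -0.3803, 0.006]
tool_rot: [-0.42, 0.569, 0.419, 0.569]
ft_force: [-0.5, -1.0, 3.3]
grip_width: 0.0146
```

>>> {"fn": "apply_moves", "kwargs": {"targets": [0, 0, 0, 0, 0, 0, 0.2, 0, 0, 0, 0, 0, 0, 0.25, 0, 0, 0, 0, 0, 0, 0.3, 0, 0, 0, 0, 0, 0, 0.4, 0, 0, 0, 0, 0, 0, 0.4, -0.1, 0, 0, 0, 0, 0, 0.4, -0.25, 0, 0, 0, 0, 0, 0.4, -0.4, 0, 0, 0, 0, 0, 0.4, -0.55, 0, 0, 0, 0, 0, 0.4, -0.7, 0, 0, 0, 0, 0, 0.4, -0.8, 0, 0, 0, 0, 0, 0.4, -0.8, 0, 0, 0, 0, 0, 0.4]}}

```text
clock: 42.52
eef_pos: [0.4952, -0.3822, 0.2132]
tool_rot: [-0.424, 0.568, 0.415, 0.571]
ft_force: [-0.2, -1.3, 0.1]
grip_width: 0.034
```

Run:
```python
from h import *
st();snap('wrist','w25')
w=b2w(0,-.14,.33);go(w,np.radians(96)); go([.40,-.22,.33],np.radians(96))
```

```text
t 42.52 p [ 0.4952 -0.3822  0.2132] z [ 0.296  0.955 -0.005] x [ 0.01  -0.008 -1.   ] F [-0.2 -1.3  0.1] g 0.034 j [-0.66  0.49  0.32  1.39  0.   -0.36]
row [-0.482, -0.19, 1.036] [-0.811, -0.009, 0.015]
row [-0.486, 0.547, 0.504] [-0.811, -0.009, 0.015]
```

View pics/w25.png

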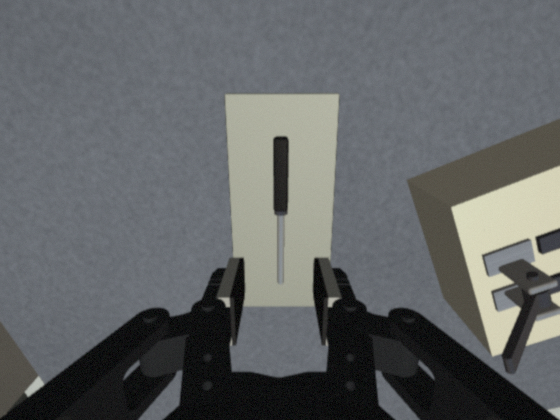

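>>> {"fn": "apply_moves", "kwargs": {"targets": [-0.15, 0, 0, -0.1, 0, 0, 0.2, -0.3, 0, 0, -0.2, 0, 0, 0, -0.45, 0, 0.05, -0.3, 0, 0, 0, -0.6, 0, 0.15, -0.4, 0, 0, 0, -0.6, 0, 0.25, -0.5, 0, 0, 0, -0.6, -0.02, 0.35, -0.6, 0, 0, 0, -0.6, -0.06, 0.5, -0.7, 0, 0, 0, -0.6, -0.1, 0.62, -0.8, 0, 0, 0, -0.6, -0.14, 0.75, -0.8, 0, 0, 0, -0.6, -0.18, 0.85, -0.8, 0, 0, 0, -0.6, -0.18, 0.85, -0.8, 0, 0, 0]}}

```text
clock: 43.48
eef_pos: [0.6007, -0.1856, 0.3525]
tool_rot: [-0.524, 0.473, 0.527, 0.473]
ft_force: [-0.5, 0.9, -0.3]
grip_width: -0.0002
```

Run:
```python
from h import *
st()
go([.6148,-.1475,.30],np.radians(96))
```

```text
t 43.48 p [ 0.6007 -0.1856  0.3525] z [-0.105  0.994  0.003] x [-0.003  0.003 -1.   ] F [-0.5  0.9 -0.3] g -0.0002 j [-0.3   0.53  0.74  1.79  0.   -0.41]
row [0.21, -0.073, 0.145] [0.002, 0.007, -0.005]
```

>>> {"fn": "apply_moves", "kwargs": {"targets": [0, -0.03, 0.06, 0, 0, 0, 0, 0, -0.06, 0.12, 0, 0, 0, 0, 0, -0.073, 0.145, 0, 0, 0, 0, 0.07, -0.073, 0.145, 0, 0, 0, 0, 0.14, -0.073, 0.145, 0, 0, 0, 0, 0.18, -0.073, 0.145, 0, 0, 0, 0, 0.2, -0.073, 0.145, 0, 0, 0, 0, 0.2, -0.073, 0.145, 0, 0, 0, 0]}}

```text
clock: 44.15
eef_pos: [0.6118, -0.1529, 0.3032]
tool_rot: [-0.523, 0.476, 0.525, 0.474]
ft_force: [0.4, 0.1, -1.2]
grip_width: -0.0001
```

Run:
```python
from h import *
st()
go([.6148,-.1475,.285],np.radians(96))
im,_=snap('side','s26');c=cv2.resize(im[90:240,200:350],None,fx=3.9,fy=3.9,interpolation=cv2.INTER_CUBIC);cv2.imwrite('pics/s26c.png',c[:,:,::-1])
```

```text
t 44.15 p [ 0.6118 -0.1529  0.3032] z [-0.098  0.995  0.001] x [-0.004  0.001 -1.   ] F [ 0.4  0.1 -1.2] g -0.0001 j [-0.24  0.51  0.59  1.65 -0.   -0.34]
row [0.073, -0.014, 0.02] [-0.012, 0.002, -0.008]
```

View pics/s26c.png

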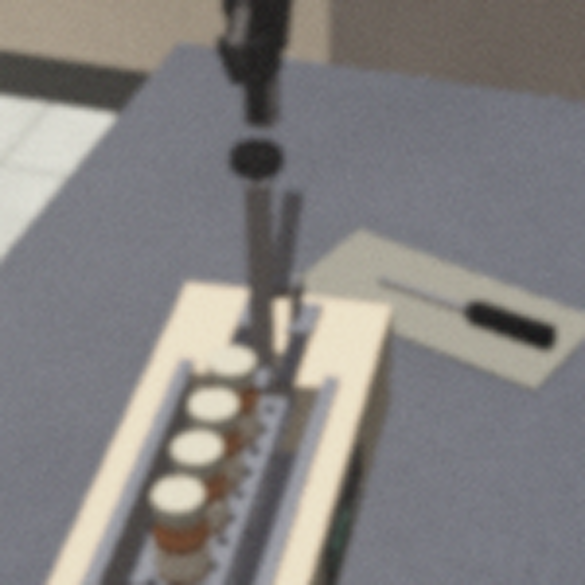

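>>> {"fn": "apply_moves", "kwargs": {"targets": [0.01, -0.014, 0.02, 0, 0, 0, 0, 0.03, -0.014, 0.02, 0, 0, 0, 0, 0.045, -0.014, 0.02, 0, 0, 0, 0, 0.055, -0.014, 0.02, 0, 0, 0, 0, 0.063, -0.014, 0.02, 0, 0, 0, 0, 0.071, -0.014, 0.02, 0, 0, 0, 0, 0.079, -0.014, 0.02, 0, 0, 0, 0, 0.087, -0.014, 0.02, 0, 0, 0, 0, 0.095, -0.014, 0.02, 0, 0, 0, 0]}}

```text
clock: 44.95
eef_pos: [0.6159, -0.1473, 0.2823]
tool_rot: [0.524, -0.474, -0.524, -0.475]
ft_force: [-0.6, 0.2, 2.6]
grip_width: -0.0002
```

>>> {"fn": "apply_moves", "kwargs": {"targets": [0.008, 0, 0, 0, 0, 0, 0, 0.016, 0, 0, 0, 0, 0, 0, 0.024, 0, 0, 0, 0, 0, 0, 0.032, 0, 0, 0, 0, 0, 0, 0.04, 0, 0, 0, 0, 0, 0, 0.048, 0, 0, 0, 0, 0, 0, 0.056, 0, 0, 0, 0, 0, 0, 0.064, 0, 0, 0, 0, 0, 0]}}

```text
clock: 45.62
eef_pos: [0.6159, -0.1472, 0.2655]
tool_rot: [0.524, -0.475, -0.524, -0.475]
ft_force: [0.8, -0.5, 2.5]
grip_width: -0.0001
```

Run:
```python
from h import *
st()
im,_=snap('side','s27');c=cv2.resize(im[90:240,200:350],None,fx=3.9,fy=3.9,interpolation=cv2.INTER_CUBIC);cv2.imwrite('pics/s27c.png',c[:,:,::-1])
```

```text
t 45.62 p [ 0.6159 -0.1472  0.2655] z [-0.099  0.995 -0.   ] x [ 0. -0. -1.] F [ 0.8 -0.5  2.5] g -0.0001 j [-0.23  0.51  0.49  1.55 -0.   -0.33]
```

View pics/s27c.png

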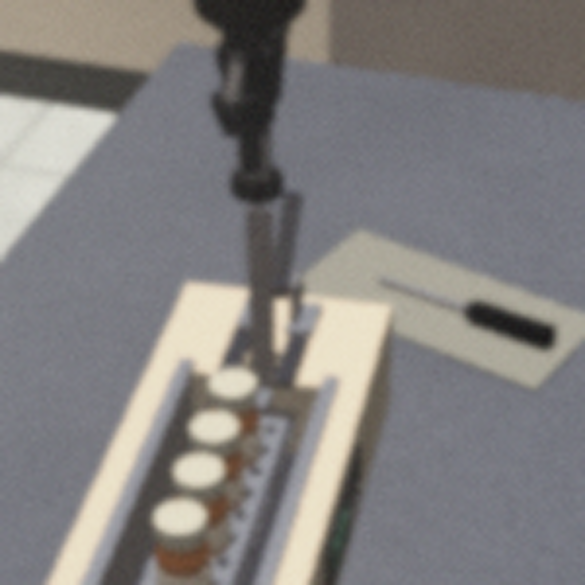

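Going down smoothly, bottles standing; continue.

>>> {"fn": "apply_moves", "kwargs": {"targets": [0.008, 0, 0, 0, 0, 0, 0, 0.016, 0, 0, 0, 0, 0, 0, 0.024, 0, 0, 0, 0, 0, 0, 0.032, 0, 0, 0, 0, 0, 0, 0.04, 0, 0, 0, 0, 0, 0, 0.048, 0, 0, 0, 0, 0, 0, 0.056, 0, 0, 0, 0, 0, 0, 0.064, 0, 0, 0, 0, 0, 0, 0.072, 0, 0, 0, 0, 0, 0, 0.08, 0, 0, 0, 0, 0, 0, 0.088, 0, 0, 0, 0, 0, 0, 0.096, 0, 0, 0, 0, 0, 0]}}

```text
clock: 46.67
eef_pos: [0.6159, -0.1472, 0.2415]
tool_rot: [0.524, -0.475, -0.524, -0.475]
ft_force: [-1.7, -0.5, 3.8]
grip_width: 0.0002
```

>>> {"fn": "apply_moves", "kwargs": {"targets": [0.004, 0, 0, 0, 0, 0, 0, 0.008, 0, 0, 0, 0, 0, 0, 0.012, 0, 0, 0, 0, 0, 0, 0.016, 0, 0, 0, 0, 0, 0, 0.02, 0, 0, 0, 0, 0, 0, 0.024, 0, 0, 0, 0, 0, 0]}}

```text
clock: 47.17
eef_pos: [0.6159, -0.1472, 0.2357]
tool_rot: [0.524, -0.475, -0.524, -0.475]
ft_force: [-0.9, -0.3, 3.8]
grip_width: -0.0004
```

>>> {"fn": "apply_moves", "kwargs": {"targets": [0.004, 0, 0, 0, 0, 0, 0, 0.008, 0, 0, 0, 0, 0, 0, 0.012, 0, 0, 0, 0, 0, 0, 0.016, 0, 0, 0, 0, 0, 0]}}

```text
clock: 47.5
eef_pos: [0.616, -0.1473, 0.233]
tool_rot: [0.525, -0.474, -0.524, -0.475]
ft_force: [-3.6, -1.0, 12.8]
grip_width: 0.0004
```

>>> {"fn": "apply_moves", "kwargs": {"targets": [0.004, 0, 0, 0, 0, 0, 0, 0.004, 0, 0, 0, 0, 0, 0, 0.004, 0, 0, 0, 0, 0, 0]}}

```text
clock: 47.75
eef_pos: [0.616, -0.1473, 0.233]
tool_rot: [0.525, -0.474, -0.523, -0.475]
ft_force: [-3.4, -0.6, 11.2]
grip_width: 0.0003
```

Firm stop at z 0.233. Lift off and check.

>>> {"fn": "apply_moves", "kwargs": {"targets": [-0.02, 0, 0, 0, 0, 0, 0, -0.05, 0, 0, 0, 0, 0, 0, -0.1, 0, 0, 0, 0, 0, 0, -0.2, 0, 0, 0, 0, 0, 0, -0.35, 0, 0, 0, 0, 0, 0, -0.45, 0, 0, 0, 0, 0, 0, -0.45, 0.15, 0, 0, 0, 0, 0, -0.45, 0.3, 0, 0, 0, 0, 0, -0.45, 0.5, 0, 0, 0, 0, 0, -0.45, 0.7, 0, 0, 0, 0, 0, -0.45, 0.9, 0, 0, 0, 0, 0, -0.45, 0.9, 0, 0, 0, 0, 0]}}

```text
clock: 48.75
eef_pos: [0.3883, -0.169, 0.3432]
tool_rot: [-0.523, 0.475, 0.525, 0.474]
ft_force: [0.3, -0.4, 0.4]
grip_width: -0.0002
```

Run:
```python
from h import *
st()
im,_=snap('side','s28');c=cv2.resize(im[100:400,130:370],None,fx=2,fy=2,interpolation=cv2.INTER_CUBIC);cv2.imwrite('pics/s28c.png',c[:,:,::-1])
im,d=snap('top','t28');p,T=cam('top');C=cloud(p,T,d)
c=cv2.resize(im[130:290,80:450],None,fx=2.1,fy=2.1,interpolation=cv2.INTER_CUBIC);cv2.imwrite('pics/t28c.png',c[:,:,::-1])
# platform heights in bath frame strips away from bottles
B=C-OB;bx=B@XB;by=B@YBv
m=(abs(bx)<29)&(abs(bx)>.021)&(abs(bx)<.029)&(by>-.09)&(by<.115)
print('plat z',np.percentile(C[m][:,2],[10,25,50,75,90]),m.sum())
k=(np.hypot(bx,by+.14)<.014)&(C[...,2]>.15);print('knob z',np.median(C[k][:,2]),k.sum())
# caps
for y in (-.046,.002,.05,.098):
    k=(np.hypot(bx,by-y)<.012);print(y,np.median(C[k][:,2]))
```

```text
t 48.75 p [ 0.3883 -0.169   0.3432] z [-0.098  0.995  0.001] x [-0.002  0.001 -1.   ] F [ 0.3 -0.4  0.4] g -0.0002 j [-0.41  0.07  0.09  1.59 -0.   -0.51]
plat z [0.04156588 0.04309989 0.04493725 0.04681599 0.0482178 ] 289
knob z 0.23222381346705712 126
-0.046 0.11411339413198107
0.002 0.1150009074401035
0.05 0.11504757986676828
0.098 0.11466314951323753
```

View pics/s28c.png

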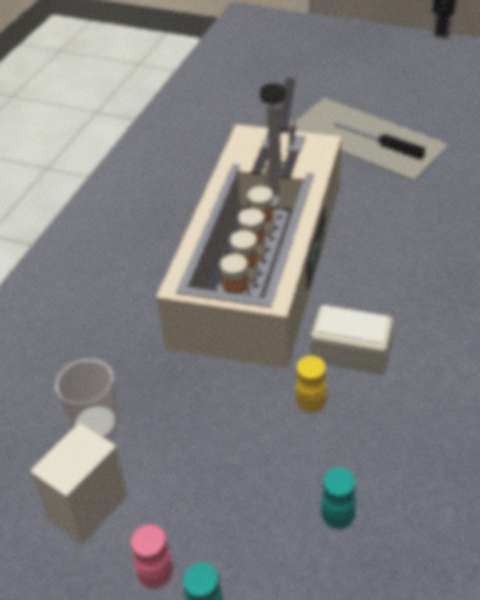

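View pics/t28c.png

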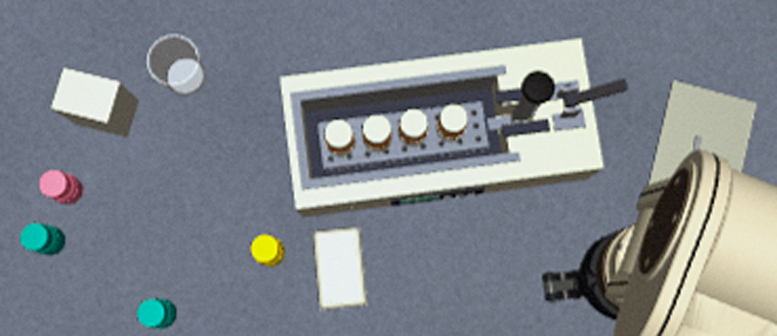

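Platform top measures 45 mm (fully home), four caps at 115 mm (upright), the catch is thrown back, the rod is on its mat, and the other objects are where they were. Handing in.

Run:
```python
from h import *
print(bot.job_done()); st()
```

```text
the job is handed in; nothing more can be done
None
the job is handed in; nothing more can be done
```

I handed the job in at about 49 s of the 210 s allowed, and every final check agreed with the task.

- **Bottles:** I stood all four amber bottles on the raised platform, one at a time. At the end all four caps read 114–115 mm above the bench, which is upright on the lowered platform.
- **Catch:** I put the release rod through the gap under the arm and threw the catch over with it. Afterwards it measured about 1.49 rad, on its back stop. The final picture shows it still thrown back.
- **Rod:** I laid it back on the mat before pushing the lift down. It lies centred and lengthwise on the mat in the last pictures.
- **Lift:** I pushed the knob down slowly with the closed gripper at about 2.5–4 N, until it met a firm stop at about 13 N. The platform top then measured 45 mm above the bench, which is fully home.
- **Left alone:** In the last pictures the beaker, carton, tip box and the pink, yellow and turquoise look-alikes looked undisturbed. I checked these by eye only.

I saw no grip slip and no knocked rod. The only disagreement was in measuring the held rod: the two cameras gave tip positions up to about 5 mm apart. They hinted at a small droop of about 4° in the grip. I allowed for it when putting the rod through the gap, and it caused no trouble.

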